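# Pack the checked swivels and secure the case

## Robot

A 6-joint arm with a two-finger parallel gripper is mounted at the origin on the work surface. World frame = base frame: x ahead of the robot, y to its left, z up, the work surface at z = 0. Lengths are in mm, angles in rad, forces in N, time in s.
With the tool pointing down it reaches from about 350 to 775 mm from the base axis. Payload 7.3 kg.
Tool frame: the origin (TCP) lies at the very end of the fingers, on their centre line; the grasp point (between the pads) lies 19 mm behind it; z points along the fingers, y is the line along which they close (so a half turn about z gives the same grasp; the last joint's range is limited). The gripper opens to 92 mm and grips with 3 to 60 N. Pads are 19 mm wide; open, the fingers measure 130 mm over their backs; the gripper's body (75 mm by 190 mm) begins 47 mm behind the grasp point.
Start: joints at [0.967, 0.342, 1.524, -0, 1.275, -0.146], TCP at [232.026, 470.966, 226.741] pointing down, gripper open.
Joint ranges: [-2.53, 2.53], [-0.77, 2.02], [0.04, 2.7], [-1, 4.14], [0.28, 2.66], [-3.11, 3.11]. Speed limits (rad/s): [2.57, 2.57, 3.14, 3.14, 3.14, 3.14].

## Interface

Orientations are given as [roll, pitch, yaw] about the fixed x, y, z axes, in that order (R = Rz(yaw) Ry(pitch) Rx(roll)).
In Python, from plant import get_obs, optics, ticket, finder gives the robot as it stands.
- The arm moves only by the tool send_rows, never from a script. Its arguments are lists of equal length, an entry for each row: "offset": the shift along the tool's x, y, z scaled (see below), a list of three; "delta_rot": the turn, a rotation vector about the tool's x, y, z scaled (see below), a list of three. In form: {"offset": [[dx, dy, dz], ...], "delta_rot": [[rx, ry, rz], ...]}. A call has 1 to 8 rows; each row is the pose to reach, as a shift and turn from the pose commanded when the call began, along the tool's axes at that moment, turning the shorter way round; what a row does not reach only later rows make up. The controller multiplies each number of a shift by 120 mm and each number of a turn by 360 degrees. A row lasts 1/8 s, in which the tool goes at most 62.5 mm and 10.7 degrees, less where a joint would pass 70% of its speed; a pose out of reach is approached as far as the arm can. A call with a number of a shift or a turn outside -1 to 1 is refused whole. A call with a gripper value outside its range is refused whole. "grip" is the opening, from 0 (shut) to 1 (fully open), set as the call begins (left out, the last holds). The fingers move at their own pace and stop on an object; the grip force is fixed at half the most. Time passes only in rows, so rows that repeat a pose let the fingers close. It gives the time, the measured TCP pose, the force, the opening and the grip force at its end, in the units of the state.
- get_obs(): the state, without advancing time (a new reading comes with each control period).
- optics.capture(name): name is "scene" or "top" or "wrist"; returns the picture (480x640x3 uint8, red, green, blue); there is no depth.
- optics.get_calibration(name): a dict with "fx", "fy", "cx", "cy" (pixels), "k1" (the pictures are not rectified: a ray, as slopes to the right and down, at radius r is drawn at 1 + k1 r^2 times it, then the intrinsics apply), "world_from_camera" (4x4, takes a point from camera to world coordinates). Camera axes: x right, y down, z forward; pixel columns grow to the right and rows downward; lengths in mm; the calibration is good to about 2 mm. A picture is of the moment at which its call begins: read the wrist's pose just before it. get_calibration takes no time and is no camera call; for the wrist camera it gives the pose at the moment of the call.
- ticket.close_job(): hands the job in; it is judged then, once.
Trained networks look in the newest picture that a camera, given by its name, has taken for a name from the list of things; names that differ only in an ending like _2 or _b are one class to them, and where a whole thing is asked for, a point or a joint stands for the part that bears it (a point fixed in the world has none). Each returns a list of dicts, best first, with "confidence" (0 to 1); they miss things now and then, are a little off and sometimes report something else, mostly with a low value. They report only what shows in the picture. A call takes as long as a camera call. They do not tell look-alikes from the thing itself.
- finder.boxes_of(target, camera): "box" ([left, top, right, bottom] in pixels, round what is visible of it).
- finder.silhouettes(target, camera): "region" (480x640 bool, what is visible of it) and "box" ([left, top, right, bottom] in pixels, round what is visible of it).
- finder.pinpoint(target, camera): "uv" ([column, row] in pixels: a listed point, or the origin of a listed thing).
The state is a dict: "time": time; "joint_positions": joint angles; "dq": joint speeds; "tau": joint torques, N m; "tool_pos": TCP position; "tcp_rot": TCP orientation; "contact_force": force on the tool from outside, world axes, zero at the start; "moment": the same for the moment, N m; "grip_width": finger opening in mm; "finger_force": force on a finger pad.
Only numpy, scipy, OpenCV 4.12 (cv2) and the standard library are available. Lean on these libraries where they do the work, as an engineer would, in place of code of your own. Each camera call takes 0.05 s, during which the arm holds its last target. There are 200 camera calls.

## Task

Move every swivel from the spinning turntable into the open case, lying flat with no more than one in each compartment. Then, with both turnbuttons still clear of it, close the lid fully, and only after that swing both turnbuttons in over the lid until you feel each meet its end stop. Leave the other gear on the table where it is.

Things in the scene. Friction and masses are not known exactly. Their poses are not given: they have to be found in the camera images.
- case: grey open equipment case, 182 x 182 mm outside, walls 45 mm high and 5 mm thick, floor 5 mm thick, fixed to the table. Origin: centre of its underside, on the table. Its x axis runs along the hinge line; its +y side carries the lid hinge, its -y side the two turnbuttons
- case_in (a point): middle of the case, on its inner floor 5 mm above the table (the crossing of the dividers). A cross of dividers (4 mm thick, tops 30 mm above the table) makes four compartments 84 x 84 mm, centred at x = +-44 mm, y = +-44 mm in the case frame
- lid (a joint): hinge angle of the lid, rad: 0 = closed flat on the rim; starts open at 1.65 to 1.85 (1.85 is its back stop), leaning back over the +y side
- lid_edge (a point): middle of the lid's free edge, on its upper (outer) face, 182 mm from the hinge line. Lid: flat aluminium frame with clear panel, 182 mm along the hinge, 183 mm long, 6 mm thick; hinge line at case y = +91 mm, 45 mm above the table. The hinge is stiff (0.35 N m): the lid stays where it is left and must be pushed all the way down
- turntable: round inspection turntable: steel foot with a wooden disc 260 mm across that spins freely on it at the least touch; the disc's top is 27 mm above the table. Origin: centre of the foot, on the table
- turnA (a joint): angle of turnbutton A, rad: grows as it turns clockwise from above from outside the case towards and over the lid; 0 = pointing outward and 0.5 rad clear of the line of the wall, end stop at 2.07 = square over the lid. Stays where it is left (friction 0.06 N m)
- turnA_pivot (a point): pivot of turnbutton A, on its vertical axis at the blade's top; at x = -55 mm, y = -103 mm in the case frame. Steel blade 16 mm wide, its bottom 52.5 mm and top 58.5 mm above the table (just clears the closed lid), its end 44 mm from the pivot, with an upright round thumb post, 14 mm thick, on it
- turnA_post (a point): top of the thumb post of turnbutton A: 36 mm from the pivot, 82.5 mm above the table; the post is 24 mm high
- turnB (a joint): angle of turnbutton B, rad: grows as it turns counter-clockwise from above from outside the case towards and over the lid; 0 = pointing outward and 0.5 rad clear of the line of the wall, end stop at 2.07 = square over the lid. Stays where it is left (friction 0.06 N m)
- turnB_pivot (a point): pivot of turnbutton B, on its vertical axis at the blade's top; at x = +55 mm, y = -103 mm in the case frame. Steel blade 16 mm wide, its bottom 52.5 mm and top 58.5 mm above the table (just clears the closed lid), its end 44 mm from the pivot, with an upright round thumb post, 14 mm thick, on it
- turnB_post (a point): top of the thumb post of turnbutton B: 36 mm from the pivot, 82.5 mm above the table; the post is 24 mm high
- swivel0: grey zinc die-cast swivel lying flat, 60 mm long: square barrel 28 x 28 x 28 mm in the middle and a flat eye (26 mm wide) at each end. Origin: centre of the barrel; x axis along its length. About 0.15 kg. May be absent (3 or 4 are present), all on the turntable at the start
- swivel1: grey zinc die-cast swivel lying flat, 60 mm long: square barrel 28 x 28 x 28 mm in the middle and a flat eye (26 mm wide) at each end. Origin: centre of the barrel; x axis along its length. About 0.15 kg. May be absent (3 or 4 are present), all on the turntable at the start
- swivel2: grey zinc die-cast swivel lying flat, 60 mm long: square barrel 28 x 28 x 28 mm in the middle and a flat eye (26 mm wide) at each end. Origin: centre of the barrel; x axis along its length. About 0.15 kg. May be absent (3 or 4 are present), all on the turntable at the start
- swivel3: grey zinc die-cast swivel lying flat, 60 mm long: square barrel 28 x 28 x 28 mm in the middle and a flat eye (26 mm wide) at each end. Origin: centre of the barrel; x axis along its length. About 0.15 kg. May be absent (3 or 4 are present), all on the turntable at the start
- carabiner: gold pear-shaped locking carabiner lying flat, 110 x 66 mm; origin near its middle on the table. Bystander
- ascender: black handled ascender with toothed cam lying flat, about 205 x 80 mm, 25 mm high. Bystander
- dish: white porcelain testing dish, 90 mm wide, 25 mm high; origin under its centre. Bystander
- pulley: aluminium pulley with brass sheave lying flat, 90 x 50 mm, 30 mm high. Bystander
- jar: small amber glass jar, 36 mm wide, 45 mm high, standing between turntable and case. Bystander
- driver: screwdriver lying on the table. Bystander
- brush: cleaning brush lying on the table. Bystander
Mind the look-alikes: they are no part of the job. What is shaped like the swivel3 but green or purple is not meant.

How it is judged:
By the outcome, as a careful person would: the job done as asked, in the order asked, and still so for the second after the job is handed in, with the robot touching nothing.
Of swivel0, swivel1, swivel2, swivel3 only 3 to 4 are there at a start; the rules pass over those that are not, and their reading is None.
At some moment in a run one of swivel0, swivel1, swivel2, swivel3 may be knocked a few centimetres aside while the robot is not near it.
Once in a run the grip may slacken for a moment while it holds something.
It also fails if it takes over 200 s, if anything falls off the work surface, if the arm or the gripper's body presses on something with over 40 N, if the wrist force passes 120 N, or if a joint passes its speed limit or range.

## Working session

There is one attempt and no reset: what is moved stays moved. The work goes in short steps, Python scripts to look and compute and a tool call to move; the robot and the scene stay as the last step left them, time stands still between calls to the robot, and variables do not carry over. Pictures are saved under pics/ and viewed, at most 14 in all, crops included, and the job is handed in when it is done.

Besides the shell and the picture viewer there is one more tool, called after ">>>" in YAML: its name, and indented under it one key for each argument. send_rows: Moves the arm, as the interface text tells. Its arguments: {"type":"object","properties":{"offset":{"type":"array"},"delta_rot":{"type":"array"},"grip":{"type":"number"}},"required":["offset","delta_rot"]}

```bash
mkdir -p pics; ls
cat > h.py <<'E'
import numpy as np, cv2
from scipy.spatial.transform import Rotation as R
from plant import get_obs, optics, ticket, finder
def K(c): return np.array([[c['fx'],0,c['cx']],[0,c['fy'],c['cy']],[0,0,1.]])
def p2w(c,uv,z):
    d=np.array([c['k1'],0,0,0,0.])
    n=cv2.undistortPoints(np.array(uv,float).reshape(-1,1,2),K(c),d).reshape(-1,2)
    T=np.array(c['world_from_camera']); r=np.c_[n,np.ones(len(n))]@T[:3,:3].T; o=T[:3,3]
    return o+r*((z-o[2])/r[:,2])[:,None]
def w2p(c,P):
    T=np.linalg.inv(np.array(c['world_from_camera'])); q=np.array(P,float).reshape(-1,3)@T[:3,:3].T+T[:3,3]
    n=q[:,:2]/q[:,2:]; n=n*(1+c['k1']*(n**2).sum(1,keepdims=True))
    return n*[c['fx'],c['fy']]+[c['cx'],c['cy']]
def snap(name,f=None):
    c=optics.get_calibration(name); im=optics.capture(name)
    if f: cv2.imwrite('pics/'+f,im[...,::-1])
    return c,im
def pose():
    o=get_obs(); return np.array(o['tool_pos']),np.array(o['tcp_rot'])
E
python3 - <<'E'
from h import *
o=get_obs();print(o)
for n in('top','scene'):
    c,im=snap(n,n+'0.png');print(n,{k:np.round(v,3).tolist() for k,v in c.items()})
    for t in('swivel0','case_in','lid_edge','turnA_post','turnB_post','turnA_pivot','turnB_pivot','turntable','jar','case'):
        print(t,[(np.round(d['uv']).tolist(),round(d['confidence'],2)) for d in finder.pinpoint(t,n)])
E
```

```text
pics
{'time': 0.0, 'joint_positions': array([ 9.67026771e-01,  3.42695154e-01,  1.52499886e+00, -3.66475946e-05,
        1.27537636e+00, -1.45985670e-01]), 'dq': array([-3.31685668e-05,  6.83039758e-04, -1.49357409e-04, -1.21874741e-03,
       -3.58514507e-04, -7.01429416e-04]), 'tau': array([ 5.81865224e-04, -4.31242454e+01, -2.44225878e+01,  7.20171444e-02,
        5.59405424e-02, -1.61922967e-04]), 'tool_pos': array([231.78710245, 470.62347886, 226.06559975]), 'tcp_rot': array([-3.14012555e+00, -1.80289257e-04,  2.68381933e+00]), 'contact_force': array([-0.23406251, -0.08631278, -0.76789878]), 'moment': array([ 0.0006758 , -0.01481329,  0.07709447]), 'finger_force': 0.0, 'grip_width': 91.5920329072213}
top {'fx': 506.811, 'fy': 506.811, 'cx': 316.83, 'cy': 238.203, 'k1': 0.022, 'world_from_camera': [[0.018, -0.99, 0.141, 372.383], [-1.0, -0.018, -0.001, -30.301], [0.004, -0.141, -0.99, 1298.612], [0.0, 0.0, 0.0, 1.0]]}
swivel0 [([387.0, 347.0], 0.74), ([428.0, 350.0], 0.72), ([409.0, 262.0], 0.69), ([373.0, 273.0], 0.59), ([391.0, 220.0], 0.55)]
case_in [([211.0, 268.0], 0.69)]
li
[... 374 characters left out ...]
x': 463.844, 'fy': 463.844, 'cx': 321.339, 'cy': 233.979, 'k1': -0.06, 'world_from_camera': [[-0.82, 0.365, -0.441, 1051.527], [0.573, 0.532, -0.623, 707.253], [0.007, -0.764, -0.646, 862.28], [0.0, 0.0, 0.0, 1.0]]}
swivel0 [([278.0, 205.0], 0.73), ([266.0, 225.0], 0.69), ([311.0, 214.0], 0.69), ([333.0, 182.0], 0.61), ([351.0, 195.0], 0.48)]
case_in [([406.0, 320.0], 0.6), ([258.0, 322.0], 0.29)]
lid_edge [([475.0, 286.0], 0.57)]
turnA_post []
turnB_post [([340.0, 293.0], 0.59)]
turnA_pivot [([383.0, 270.0], 0.87)]
turnB_pivot [([354.0, 294.0], 0.88)]
turntable [([290.0, 228.0], 0.92), ([216.0, 273.0], 0.59)]
jar [([298.0, 269.0], 0.63), ([289.0, 228.0], 0.34)]
case [([403.0, 321.0], 0.92)]
```

View pics/top0.png

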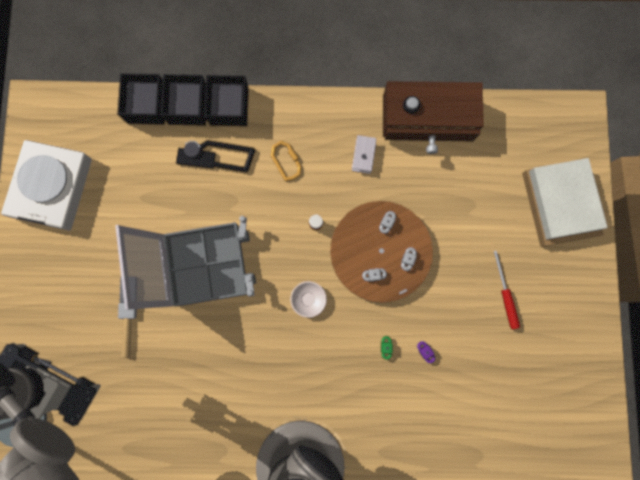

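View pics/scene0.png

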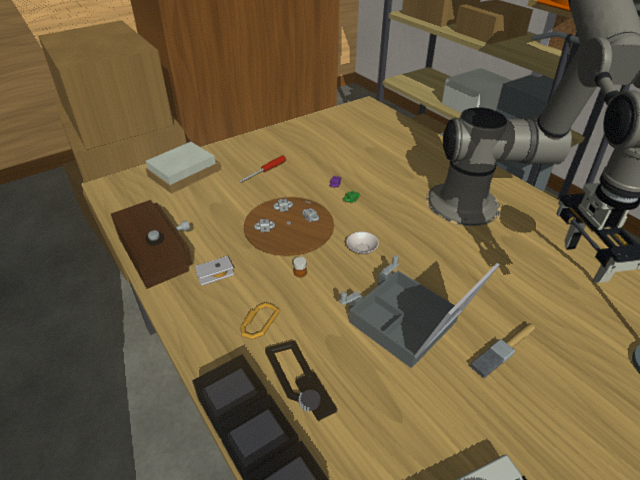

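Run:
```python
from h import *
c=optics.get_calibration('top'); s=optics.get_calibration('scene')
def show(n,cc,uv,z): print(n,np.round(p2w(cc,[uv],z)[0],1))
for n,uv,z in [('in',(211,268),5),('Ap',(247,280),58.5),('Bp',(240,233),58.5),('Apost',(250,289),82.5),('Bpost',(239,216),82.5),('edge',(118,268),225),('tt',(379,253),27),('s1',(388,223),45),('s2',(409,259),45),('s3',(374,274),45),('jar',(316,224),20)]: show(n,c,uv,z)
for n,uv,z in [('in',(406,320),5),('Ap',(383,270),58.5),('Bp',(354,294),58.5),('Bpost',(340,293),82.5),('tt',(290,228),27)]: show('sc '+n,s,uv,z)
im=optics.capture('top')
cr=cv2.resize(im[190:315,320:445],(750,750)[:2],interpolation=cv2.INTER_CUBIC)
cv2.imwrite('pics/c1.png',cv2.resize(cr,(600,600))[...,::-1])
for t in('swivel0',):
    for d in finder.silhouettes(t,'top'):
        m=d['region'];v,u=np.nonzero(m);w=p2w(c,np.c_[u,v],41)[:,:2];e,V=np.linalg.eigh(np.cov(w.T))
        print(round(d['confidence'],2),d['box'],w.mean(0).round(1),np.sqrt(e).round(1),V[:,1].round(2),round(float(np.arctan2(V[1,1],V[0,1])),2),im[v,u].mean(0).round())
```

```text
in [474.3 236.4   5. ]
Ap [442.4 136.4  58.5]
Bp [558.  158.   58.5]
Apost [419.7 125.2  82.5]
Bpost [596.2 158.4  82.5]
edge [453.6 386.7 225. ]
tt [ 518.2 -189.8   27. ]
s1 [ 592.3 -210.    45. ]
s2 [ 502.6 -262.    45. ]
s3 [ 463.7 -175.2   45. ]
jar [590.7 -29.4  20. ]
sc in [480.8 250.3   5. ]
sc Ap [455.5 129.9  58.5]
sc Bp [563.4 152.   58.5]
sc Bpost [602.2 148.1  82.5]
sc tt [ 538.5 -171.    27. ]
0.72 [399.6, 251.2, 415.2, 269.7] [ 502.7 -260. ] [ 8.2 15.3] [-0.94  0.33] 2.8 [148. 144. 143.]
0.67 [362.2, 267.9, 386.1, 282.7] [ 462.2 -175.1] [ 7.5 15.6] [-0.16  0.99] 1.74 [144. 140. 140.]
0.65 [418.9, 339.0, 436.6, 358.7] [ 277.2 -302.4] [ 7.4 14.8] [-0.8 -0.6] -2.5 [105.  63. 122.]
0.61 [380.3, 213.9, 394.3, 231.1] [ 593.6 -207.1] [ 7.5 14.9] [-0.91  0.42] 2.71 [146. 142. 142.]
0.55 [379.8, 337.3, 393.5, 360.5] [ 285.6 -203.9] [ 7.7 14.9] [-1.   -0.04] -3.1 [ 71. 126.  69.]
```

View pics/c1.png

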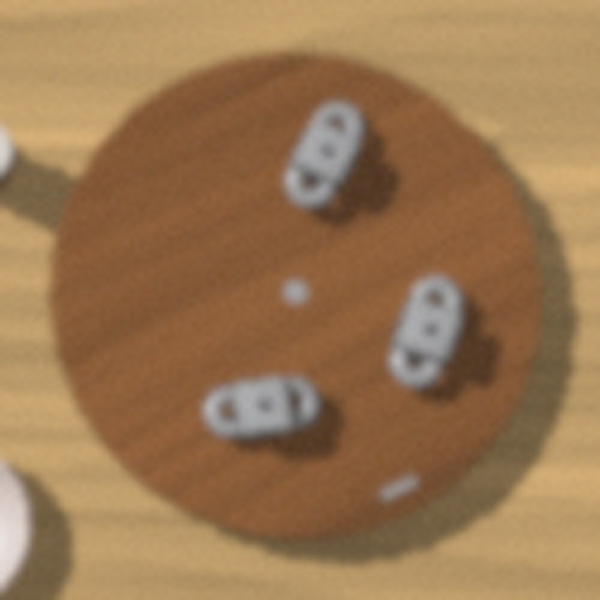

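>>> send_rows:
  offset:
    - [0,0,-0.4]
    - [0,0,-0.87]
    - [-0.5,-0.5,-0.87]
    - [-1,-1,-0.87]
    - [-1,-1,-0.87]
    - [-1,-1,-0.87]
    - [-1,-1,-0.87]
  delta_rot:
    - [0,0,0.025]
    - [0,0,0.05]
    - [0,0,0.08]
    - [0,0,0.11]
    - [0,0,0.147]
    - [0,0,0.147]
    - [0,0,0.147]
  grip: 0.6

```text
time: 2.08
tool_pos: [286.8, 309.9, 331.4]
tcp_rot: [3.141, -0.0, 1.76]
contact_force: [-0.4, -0.4, 0.0]
grip_width: 54.8
finger_force: 0.0
```

>>> send_rows:
  offset:
    - [-0.43,0.5,0]
    - [-0.85,1,0]
    - [-0.85,1,0]
    - [-0.85,1,0]
  delta_rot:
    - [0,0,0]
    - [0,0,0]
    - [0,0,0]
    - [0,0,0]

```text
time: 2.58
tool_pos: [425.1, 232.1, 330.2]
tcp_rot: [-3.14, 0.0, 1.759]
contact_force: [-0.5, 0.3, -0.0]
grip_width: 54.8
finger_force: 0.0
```

Run:
```python
from h import *
print(pose())
c,im=snap('wrist','w1.png');print({k:np.round(v,3).tolist() for k,v in c.items()})
for t,z in (('case_in',5),('turnA_post',82.5),('turnB_post',82.5),('turnA_pivot',58.5),('turnB_pivot',58.5),('lid_edge',228)):
    print(t,[(np.round(d['uv']).tolist(),round(d['confidence'],2),p2w(c,[d['uv']],z)[0].round(1)) for d in finder.pinpoint(t,'wrist')])
```

```text
(array([425.06721176, 232.09039923, 330.2480826 ]), array([-3.14032540e+00,  3.23494274e-04,  1.75919264e+00]))
{'fx': 340.309, 'fy': 340.309, 'cx': 316.955, 'cy': 246.749, 'k1': 0.019, 'world_from_camera': [[0.982, 0.182, 0.045, 412.903], [0.187, -0.952, -0.243, 296.651], [-0.002, 0.247, -0.969, 489.559], [0.0, 0.0, 0.0, 1.0]]}
case_in [([361.0, 204.0], 0.79, array([485.3, 248.1,   5. ]))]
turnA_post [([293.0, 295.0], 0.73, array([413. , 126.4,  82.5]))]
turnB_post [([434.0, 303.0], 0.62, array([593.3, 150.1,  82.5])), ([360.0, 204.0], 0.41, array([472.7, 256. ,  82.5]))]
turnA_pivot [([322.0, 289.0], 0.89, array([450.2, 132.2,  58.5]))]
turnB_pivot [([404.0, 293.0], 0.65, array([560.8, 147.6,  58.5]))]
lid_edge [([407.0, 43.0], 0.97, array([458.5, 384. , 228. ]))]
```

View pics/w1.png

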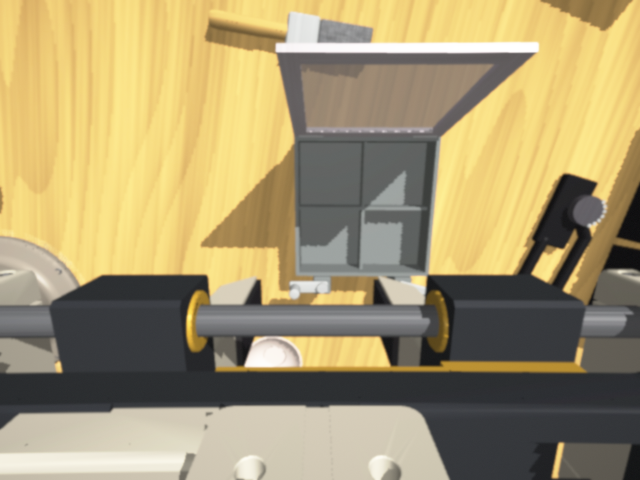

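Run:
```python
from h import *
c=optics.get_calibration('wrist')
print(p2w(c,[(296,137),(439,137),(430,277),(295,275)],45).round(1))
im=optics.capture('wrist')
cv2.imwrite('pics/c2.png',cv2.resize(im[120:310,270:460],None,fx=3,fy=3,interpolation=cv2.INTER_CUBIC)[...,::-1])
```

```text
[[379.4 320.2  45. ]
 [554.2 353.7  45. ]
 [593.2 173.9  45. ]
 [409.8 141.3  45. ]]
```

View pics/c2.png

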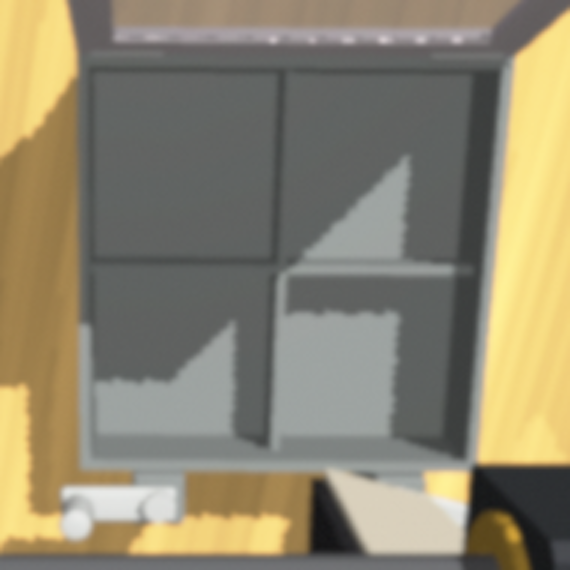

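Run:
```python
from h import *
c=optics.get_calibration('wrist')
f=lambda L,z:p2w(c,np.array(L)/3+[270,120],z)[:,:2]
q=f([(80,55),(510,60),(472,468),(83,468)],45);print(q.round(1),q.mean(0))
d=f([(92,261),(470,269),(282,70),(274,445),(280,265)],30);print(d.round(1))
for a,b in((q[0],q[1]),(q[3],q[2]),(d[0],d[1])):v=b-a;print(np.arctan2(v[1],v[0]),np.linalg.norm(v))
for a,b in((q[3],q[0]),(q[2],q[1]),(d[3],d[2])):v=b-a;print(np.arctan2(-v[0],v[1]),np.linalg.norm(v))
```

```text
[[380.7 318.7]
 [556.6 350.4]
 [589.4 174.4]
 [413.8 140.4]] [485.11609422 245.96729745]
[[400.5 233.1]
 [569.  261.9]
 [466.3 329.8]
 [500.6 163.6]
 [484.4 247.4]]
0.17825344277609245 178.7472692635013
0.19141172701301648 178.83824028966572
0.1691913447439742 170.96187838017136
0.1836943233203586 181.3033261380757
0.1841877059235999 178.95065698146985
0.20337463299033148 169.7364786536339
```

>>> send_rows:
  offset:
    - [-0.5,0,0]
    - [-0.95,0,0]
  delta_rot:
    - [0,0,0]
    - [0,0,0]

```text
time: 3.22
tool_pos: [444.9, 120.2, 331.3]
tcp_rot: [3.141, 0.0, 1.763]
contact_force: [0.8, 0.5, -0.2]
grip_width: 55.5
finger_force: 0.0
```

>>> send_rows:
  offset:
    - [-0.5,0,0]
    - [-0.95,0,0]
  delta_rot:
    - [0,0,0]
    - [0,0,0]

```text
time: 3.48
tool_pos: [466.6, 7.3, 331.4]
tcp_rot: [3.141, 0.0, 1.761]
contact_force: [0.1, 0.1, -0.3]
grip_width: 55.2
finger_force: 0.0
```

>>> send_rows:
  offset:
    - [-0.5,0,0]
    - [-0.95,0,0]
  delta_rot:
    - [0,0,0]
    - [0,0,0]

```text
time: 3.72
tool_pos: [488.1, -104.8, 331.4]
tcp_rot: [3.141, 0.0, 1.76]
contact_force: [0.9, 0.3, 0.9]
grip_width: 55.1
finger_force: 0.0
```

>>> send_rows:
  offset:
    - [-0.5,0,0]
    - [-0.95,0.04,0.25]
    - [-0.95,0.04,0.25]
    - [-0.95,0.04,0.25]
  delta_rot:
    - [0,0,0]
    - [0,0,0]
    - [0,0,0]
    - [0,0,0]

```text
time: 4.22
tool_pos: [514.2, -213.7, 301.3]
tcp_rot: [3.141, -0.001, 1.76]
contact_force: [-0.3, 0.6, -0.6]
grip_width: 55.3
finger_force: 0.0
```

```bash
cat >> h.py <<'E'
def sw():
    c=optics.get_calibration('wrist'); im=optics.capture('wrist'); out=[]
    for d in finder.silhouettes('swivel0','wrist'):
        v,u=np.nonzero(d['region'])
        w=p2w(c,np.c_[u,v],50)[:,:2];e,V=np.linalg.eigh(np.cov(w.T))
        out.append((w.mean(0),float(np.arctan2(V[1,1],V[0,1])),np.sqrt(e),im[v,u].mean(0),d))
        print(round(d['confidence'],2),np.round(d['box']).tolist(),w.mean(0).round(1),'ang',round(out[-1][1]%np.pi,3),np.sqrt(e).round(1),im[v,u].mean(0).round())
    return c,im,out
E
python3 - <<'E'
from h import *
print(pose(),get_obs()['time'])
c,im,o=sw()
cv2.imwrite('pics/w2.png',im[...,::-1])
for d in finder.pinpoint('swivel0','wrist'):print(np.round(d['uv']),p2w(c,[d['uv']],41)[0].round(1),round(d['confidence'],2))
E
```

```text
(array([ 514.23814444, -213.66887386,  301.27534239]), array([ 3.14149850e+00, -5.98833950e-04,  1.76036963e+00])) 4.225
0.91 [116.0, 159.0, 165.0, 187.0] [ 303.1 -203.9] ang 0.062 [ 7.3 14.7] [ 38. 162.  64.]
0.78 [362.0, 206.0, 404.0, 243.0] [ 595.3 -206.5] ang 2.72 [ 7.8 15.7] [195. 191. 186.]
0.73 [106.0, 235.0, 153.0, 261.0] [ 294.4 -293.9] ang 0.562 [ 6.9 15.1] [142.  70. 170.]
0.67 [280.0, 235.0, 327.0, 267.0] [ 504.1 -258.6] ang 2.818 [ 8.4 14.8] [202. 200. 197.]
0.62 [270.0, 150.0, 294.0, 201.0] [ 464.3 -173.8] ang 1.714 [ 7.9 15.2] [196. 193. 189.]
[143. 173.] [ 299.4 -203.6   41. ] 0.85
[129. 247.] [ 288.7 -299.2   41. ] 0.77
[304. 249.] [ 506.7 -260.2   41. ] 0.75
[382. 221.] [ 594.8 -206.1   41. ] 0.71
[279. 177.] [ 460.2 -176.9   41. ] 0.67
```

View pics/w2.png

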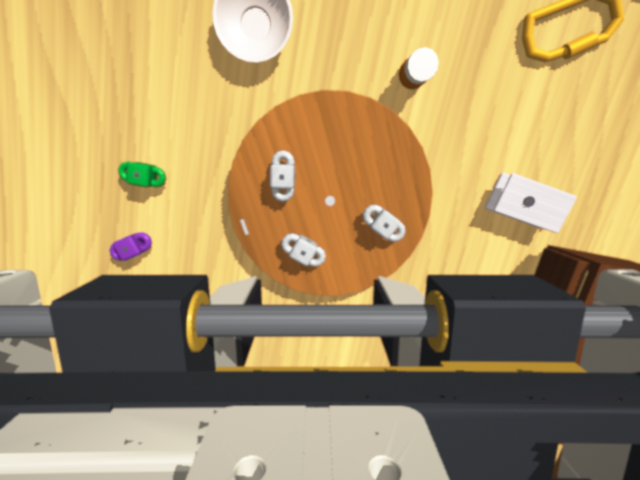

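>>> send_rows:
  offset:
    - [0.3,-0.3,0.3]
    - [0.4,-0.37,0.8]
    - [0.4,-0.37,0.95]
  delta_rot:
    - [0,0,0]
    - [0,0,0]
    - [0,0,0]
  grip: 0.52

```text
time: 4.75
tool_pos: [459.3, -172.7, 185.2]
tcp_rot: [-3.139, -0.003, 1.762]
contact_force: [1.0, -0.3, 0.5]
grip_width: 47.7
finger_force: 0.0
```

>>> send_rows:
  offset:
    - [0,0,0.35]
    - [0,0,0.47]
    - [0,0,0.47]
  delta_rot:
    - [0,0,0.007]
    - [0,0,0.007]
    - [0,0,0.007]

```text
time: 5.12
tool_pos: [461.7, -175.0, 130.9]
tcp_rot: [-3.141, -0.0, 1.718]
contact_force: [-0.6, -0.3, -0.2]
grip_width: 47.4
finger_force: 0.0
```

Run:
```python
from h import *
print(pose())
c,im,o=sw()
cv2.imwrite('pics/w3.png',im[...,::-1])
for d in finder.pinpoint('swivel0','wrist'):print(np.round(d['uv']),p2w(c,[d['uv']],41)[0].round(1),p2w(c,[d['uv']],55)[0].round(1),round(d['confidence'],2))
```

```text
(array([ 461.67981894, -174.95868732,  130.93933407]), array([-3.14124621e+00, -4.02342059e-04,  1.71784130e+00]))
0.94 [320.0, 338.0, 383.0, 367.0] [ 498.7 -251.6] ang 3.109 [ 7.1 12.2] [194. 193. 189.]
0.92 [64.0, 230.0, 142.0, 272.0] [ 306.6 -196.2] ang 0.101 [ 7.7 13.6] [ 26. 162.  62.]
0.91 [302.0, 211.0, 343.0, 288.0] [ 463.7 -173.1] ang 1.72 [ 7.6 15.2] [198. 197. 194.]
0.88 [58.0, 351.0, 78.0, 373.0] [ 281.2 -290.9] ang 1.566 [3.3 5.5] [140.  67. 168.]
[321. 250.] [ 464.9 -174.5   41. ] [ 464.1 -170.9   55. ] 0.73
[353. 362.] [ 504.6 -265.3   41. ] [ 501.7 -256.6   55. ] 0.67
[ 98. 253.] [ 298.5 -202.    41. ] [ 307.1 -196.8   55. ] 0.58
```

View pics/w3.png

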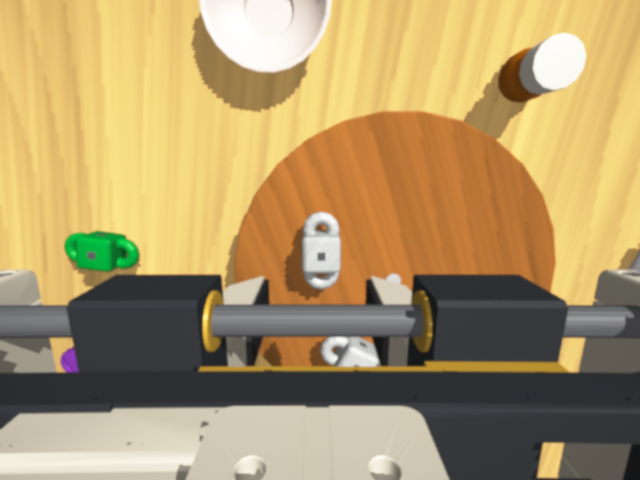

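>>> send_rows:
  offset:
    - [0.013,0.02,0.3]
    - [0.013,0.02,0.6]
    - [0.013,0.02,0.8]
    - [0.013,0.02,0.82]
    - [0.013,0.02,0.82]
  delta_rot:
    - [0,0,0]
    - [0,0,0]
    - [0,0,0]
    - [0,0,0]
    - [0,0,0]

```text
time: 5.9
tool_pos: [464.6, -174.0, 33.5]
tcp_rot: [3.14, 0.001, 1.716]
contact_force: [0.8, 0.2, -0.3]
grip_width: 47.7
finger_force: 0.0
```

>>> send_rows:
  offset:
    - [0,0,0]
    - [0,0,0]
    - [0,0,0]
    - [0,0,0]
    - [0,0,0]
  delta_rot:
    - [0,0,0]
    - [0,0,0]
    - [0,0,0]
    - [0,0,0]
    - [0,0,0]
  grip: 0.15

```text
time: 6.52
tool_pos: [464.2, -173.8, 33.0]
tcp_rot: [3.141, 0.001, 1.716]
contact_force: [-0.8, -0.7, 5.4]
grip_width: 27.6
finger_force: 30.0
```

>>> send_rows:
  offset:
    - [0,0,-0.2]
    - [0,0,-0.7]
    - [0,0,-1]
    - [0,0,-1]
  delta_rot:
    - [0,0,0]
    - [0,0,0]
    - [0,0,0]
    - [0,0,0]

```text
time: 7.02
tool_pos: [465.1, -174.2, 154.8]
tcp_rot: [3.137, 0.003, 1.716]
contact_force: [0.6, -0.6, -2.2]
grip_width: 28.1
finger_force: 30.0
```

>>> send_rows:
  offset:
    - [0.35,0.04,0]
    - [0.767,0.08,0]
    - [0.767,0.08,0]
  delta_rot:
    - [0,0,0]
    - [0,0,0]
    - [0,0,0]

```text
time: 7.4
tool_pos: [458.3, -78.1, 150.6]
tcp_rot: [-3.138, -0.003, 1.72]
contact_force: [0.2, -0.7, -1.7]
grip_width: 27.6
finger_force: 30.0
```

>>> send_rows:
  offset:
    - [0.4,0.04,0]
    - [0.767,0.08,0]
  delta_rot:
    - [0,0,0]
    - [0,0,0]

```text
time: 7.65
tool_pos: [455.5, 11.7, 151.0]
tcp_rot: [-3.14, -0.0, 1.715]
contact_force: [0.6, 0.3, -1.2]
grip_width: 27.9
finger_force: 3.0
```

>>> send_rows:
  offset:
    - [0.4,0.04,0]
    - [0.767,0.08,0]
  delta_rot:
    - [0,0,0]
    - [0,0,0]

```text
time: 7.9
tool_pos: [451.8, 104.5, 151.1]
tcp_rot: [-3.14, 0.0, 1.716]
contact_force: [-0.1, -0.5, -1.8]
grip_width: 27.6
finger_force: 30.0
```

>>> send_rows:
  offset:
    - [0.4,0.04,0]
    - [0.767,0.086,0]
    - [0.767,0.086,0]
    - [0.767,0.086,0]
  delta_rot:
    - [0,0,0]
    - [0,0,-0.0064]
    - [0,0,-0.0064]
    - [0,0,-0.0064]

```text
time: 8.4
tool_pos: [448.9, 195.5, 151.3]
tcp_rot: [-3.14, 0.001, 1.756]
contact_force: [-0.3, 0.1, -1.5]
grip_width: 27.8
finger_force: 30.0
```

Run:
```python
from h import *
o=get_obs();print(pose(),o['grip_width'],o['finger_force'],o['contact_force'])
c,im=snap('wrist','w4.png')
# reprojected outline of case, to check pose
C=np.array([485,247.5]);a=.185;X=np.array([np.cos(a),np.sin(a)]);Y=np.array([-X[1],X[0]])
for P in([[-91,-91,45],[91,-91,45],[91,91,45],[-91,91,45]],[[-86,0,30],[86,0,30]],[[0,-86,30],[0,86,30]]):
    q=w2p(c,[np.r_[C+p[0]*X+p[1]*Y,p[2]] for p in P]).round().astype(int);cv2.polylines(im,[q],True,(255,0,0))
cv2.imwrite('pics/w4.png',im[...,::-1])
```

```text
(array([448.86948244, 195.45135936, 151.30682988]), array([-3.13966787e+00,  6.38337405e-04,  1.75625791e+00])) 27.787342128859546 29.98946875333786 [-0.27352184  0.12859684 -1.52728025]
```

View pics/w4.png

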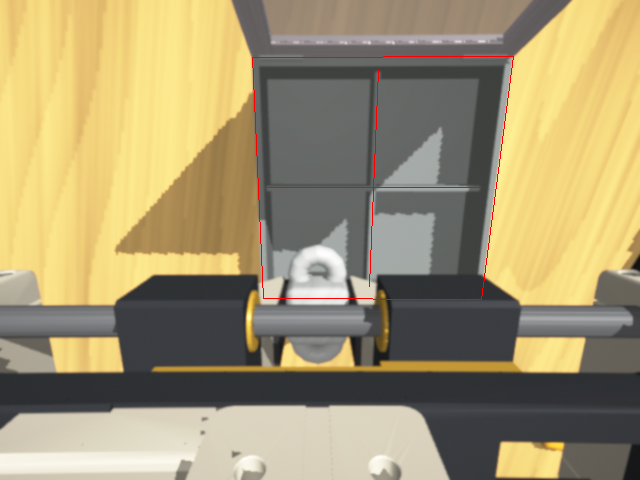

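>>> send_rows:
  offset:
    - [0,0,0.35]
    - [0,0,0.7]
    - [0,0,0.95]
    - [0,0,0.95]
  delta_rot:
    - [0,0,0]
    - [0,0,0]
    - [0,0,0]
    - [0,0,0]

```text
time: 8.95
tool_pos: [447.8, 194.6, 36.5]
tcp_rot: [-3.136, 0.0, 1.754]
contact_force: [0.2, 0.5, -1.1]
grip_width: 27.9
finger_force: 30.0
```

>>> send_rows:
  offset:
    - [0,0,0.06]
    - [0,0,0.12]
    - [0,0,0.17]
    - [0,0,0.17]
  delta_rot:
    - [0,0,0]
    - [0,0,0]
    - [0,0,0]
    - [0,0,0]

```text
time: 9.45
tool_pos: [448.9, 196.4, 17.8]
tcp_rot: [-3.141, -0.0, 1.757]
contact_force: [0.1, 0.8, -1.1]
grip_width: 27.9
finger_force: 30.0
```

>>> send_rows:
  offset:
    - [0,0,0.025]
    - [0,0,0.045]
    - [0,0,0.045]
  delta_rot:
    - [0,0,0]
    - [0,0,0]
    - [0,0,0]

```text
time: 9.82
tool_pos: [449.0, 196.4, 12.4]
tcp_rot: [-3.141, -0.0, 1.756]
contact_force: [0.1, -0.4, -1.3]
grip_width: 27.5
finger_force: 30.0
```

>>> send_rows:
  offset:
    - [0,0,0]
    - [0,0,0]
    - [0,0,0]
    - [0,0,-0.2]
    - [0,0,-0.6]
    - [0,0,-1]
    - [0,0,-1]
  delta_rot:
    - [0,0,0]
    - [0,0,0]
    - [0,0,0]
    - [0,0,0]
    - [0,0,0]
    - [0,0,0]
    - [0,0,0]
  grip: 0.4

```text
time: 10.7
tool_pos: [451.4, 197.0, 136.1]
tcp_rot: [3.133, -0.001, 1.756]
contact_force: [-0.3, 0.1, -0.4]
grip_width: 36.9
finger_force: 0.0
```

Run:
```python
from h import *
print(pose())
c,im=snap('top')
for t in('swivel0',):
    for d in finder.silhouettes(t,'top'):
        m=d['region'];v,u=np.nonzero(m);w=p2w(c,np.c_[u,v],41)[:,:2];e,V=np.linalg.eigh(np.cov(w.T))
        print(round(d['confidence'],2),np.round(d['box']),w.mean(0).round(1),np.sqrt(e).round(1),round(float(np.arctan2(V[1,1],V[0,1]))%np.pi,2),im[v,u].mean(0).round())
```

```text
(array([451.37036609, 197.03012109, 136.10195951]), array([ 3.13346641e+00, -6.67901509e-04,  1.75647185e+00]))
0.81 [400. 254. 415. 270.] [ 502.  -259.4] [ 7.8 14.9] 2.84 [156. 153. 152.]
0.64 [379. 336. 394. 359.] [ 285.6 -204.3] [ 7.6 15. ] 0.05 [58. 91. 52.]
0.54 [381. 214. 395. 231.] [ 594.5 -207.1] [ 7.7 15.5] 2.69 [153. 149. 148.]
0.48 [226. 275. 236. 286.] [448.  178.4] [6.8 8.6] 1.05 [123. 123. 124.]
0.4 [270. 143. 303. 180.] [751.5  49.5] [20.6 31.7] 0.49 [186. 143.  78.]
```

>>> send_rows:
  offset:
    - [-0.45,-0.03,-0.1]
    - [-0.952,-0.065,-0.1]
  delta_rot:
    - [0,0,0]
    - [0,0,0]
  grip: 0.52

```text
time: 11.05
tool_pos: [462.2, 82.0, 143.6]
tcp_rot: [-3.14, -0.0, 1.759]
contact_force: [0.6, -0.1, -0.5]
grip_width: 46.9
finger_force: 0.0
```

>>> send_rows:
  offset:
    - [-0.48,-0.03,0]
    - [-0.952,-0.065,0]
  delta_rot:
    - [0,0,0]
    - [0,0,0]

```text
time: 11.3
tool_pos: [475.1, -32.7, 142.9]
tcp_rot: [-3.139, -0.001, 1.756]
contact_force: [0.8, -0.3, -0.9]
grip_width: 48.0
finger_force: 0.0
```

>>> send_rows:
  offset:
    - [-0.48,-0.03,0]
    - [-0.952,-0.065,0]
  delta_rot:
    - [0,0,0]
    - [0,0,0]

```text
time: 11.55
tool_pos: [488.5, -146.4, 142.7]
tcp_rot: [-3.139, -0.002, 1.756]
contact_force: [1.1, 0.3, -0.8]
grip_width: 48.0
finger_force: 0.0
```

>>> send_rows:
  offset:
    - [-0.48,-0.03,0]
    - [-0.952,-0.065,0]
    - [-0.952,-0.065,0.1]
    - [-0.952,-0.065,0.1]
    - [-0.952,-0.065,0.1]
    - [-0.952,-0.065,0.1]
    - [-0.952,-0.065,0.1]
    - [-0.952,-0.065,0.1]
  delta_rot:
    - [0,0,-0.028]
    - [0,0,-0.056]
    - [0,0,-0.084]
    - [0,0,-0.112]
    - [0,0,-0.14]
    - [0,0,-0.171]
    - [0,0,-0.171]
    - [0,0,-0.171]

```text
time: 12.55
tool_pos: [502.4, -258.2, 131.5]
tcp_rot: [3.141, -0.002, 2.827]
contact_force: [1.0, -0.2, 0.4]
grip_width: 48.2
finger_force: 0.0
```

Run:
```python
from h import *
print(pose())
c,im,o=sw()
cv2.imwrite('pics/w5.png',im[...,::-1])
for d in finder.pinpoint('swivel0','wrist'):print(np.round(d['uv']),p2w(c,[d['uv']],41)[0].round(1),p2w(c,[d['uv']],55)[0].round(1),round(d['confidence'],2))
```

```text
(array([ 502.37492289, -258.20991696,  131.47470895]), array([ 3.14094063e+00, -1.76663443e-03,  2.82730829e+00]))
0.86 [295.0, 218.0, 338.0, 296.0] [ 502.5 -260.5] ang 2.805 [ 7.5 15.2] [204. 202. 199.]
[311. 256.] [ 505.1 -264.    41. ] [ 501.5 -262.6   55. ] 0.81
```

View pics/w5.png

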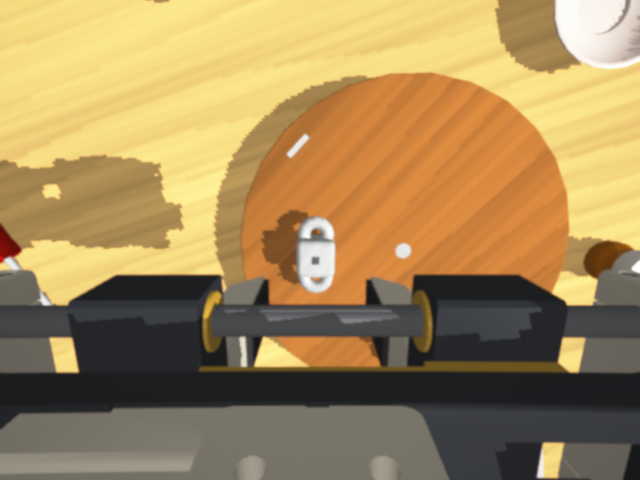

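>>> send_rows:
  offset:
    - [-0.012,-0.012,0.3]
    - [-0.012,-0.012,0.6]
    - [-0.012,-0.012,0.8]
    - [-0.012,-0.012,0.82]
    - [-0.012,-0.012,0.82]
  delta_rot:
    - [0,0,0.002]
    - [0,0,0.002]
    - [0,0,0.002]
    - [0,0,0.002]
    - [0,0,0.002]

```text
time: 13.32
tool_pos: [504.2, -260.6, 34.8]
tcp_rot: [-3.141, 0.001, 2.818]
contact_force: [1.1, 0.1, 0.5]
grip_width: 47.8
finger_force: 0.0
```

>>> send_rows:
  offset:
    - [0,0,0]
    - [0,0,0]
    - [0,0,0]
    - [0,0,0]
    - [0,0,0]
  delta_rot:
    - [0,0,0]
    - [0,0,0]
    - [0,0,0]
    - [0,0,0]
    - [0,0,0]
  grip: 0.15

```text
time: 13.95
tool_pos: [504.1, -260.5, 34.8]
tcp_rot: [-3.141, 0.001, 2.818]
contact_force: [0.2, 0.5, 5.9]
grip_width: 27.7
finger_force: 30.0
```

>>> send_rows:
  offset:
    - [0,0,-0.2]
    - [0,0,-0.7]
    - [0,0,-1]
    - [0,0,-1]
  delta_rot:
    - [0,0,0]
    - [0,0,0]
    - [0,0,0]
    - [0,0,0]

```text
time: 14.45
tool_pos: [505.0, -261.2, 156.9]
tcp_rot: [-3.14, 0.006, 2.818]
contact_force: [0.2, -0.5, -1.5]
grip_width: 27.7
finger_force: 30.0
```

>>> send_rows:
  offset:
    - [0,0.3,0]
    - [0,0.6,0]
    - [0,0.95,0]
    - [0,0.95,0]
    - [0,0.95,0]
    - [0,0.95,0]
    - [0,0.95,0]
  delta_rot:
    - [0,0,0.028]
    - [0,0,0.056]
    - [0,0,0.084]
    - [0,0,0.112]
    - [0,0,0.14]
    - [0,0,0.169]
    - [0,0,0.169]

```text
time: 15.32
tool_pos: [539.1, -151.9, 152.4]
tcp_rot: [-3.139, -0.002, 1.758]
contact_force: [1.1, 0.6, -0.6]
grip_width: 27.8
finger_force: 30.0
```

>>> send_rows:
  offset:
    - [0.4,0.07,0]
    - [0.85,0.15,0]
    - [0.998,0.176,0]
  delta_rot:
    - [0,0,0]
    - [0,0,0]
    - [0,0,0]

```text
time: 15.7
tool_pos: [537.7, -28.0, 153.2]
tcp_rot: [-3.14, -0.001, 1.763]
contact_force: [0.5, -0.8, -1.6]
grip_width: 27.5
finger_force: 30.0
```

>>> send_rows:
  offset:
    - [0.5,0.088,0]
    - [0.998,0.176,0]
  delta_rot:
    - [0,0,0]
    - [0,0,0]

```text
time: 15.95
tool_pos: [537.2, 91.7, 153.5]
tcp_rot: [-3.141, 0.0, 1.758]
contact_force: [1.0, 1.1, -1.7]
grip_width: 27.8
finger_force: 30.0
```

>>> send_rows:
  offset:
    - [0.5,0.088,0]
    - [0.998,0.176,0]
    - [0.998,0.176,0]
    - [0.998,0.176,0]
  delta_rot:
    - [0,0,0]
    - [0,0,0]
    - [0,0,0]
    - [0,0,0]

```text
time: 16.45
tool_pos: [535.7, 212.0, 153.4]
tcp_rot: [-3.14, 0.001, 1.759]
contact_force: [-0.3, -0.7, -0.9]
grip_width: 27.9
finger_force: 30.0
```

>>> send_rows:
  offset:
    - [0,0,0.35]
    - [0,0,0.7]
    - [0,0,0.95]
    - [0,0,0.95]
  delta_rot:
    - [0,0,0]
    - [0,0,0]
    - [0,0,0]
    - [0,0,0]

```text
time: 16.95
tool_pos: [534.6, 210.2, 37.9]
tcp_rot: [-3.136, 0.001, 1.755]
contact_force: [0.4, -0.2, -1.0]
grip_width: 27.5
finger_force: 30.0
```

>>> send_rows:
  offset:
    - [0,0,0.08]
    - [0,0,0.15]
    - [0,0,0.2]
    - [0,0,0.215]
    - [0,0,0.215]
  delta_rot:
    - [0,0,0]
    - [0,0,0]
    - [0,0,0]
    - [0,0,0]
    - [0,0,0]

```text
time: 17.58
tool_pos: [535.9, 212.7, 14.4]
tcp_rot: [3.141, -0.0, 1.757]
contact_force: [0.4, -0.1, -0.9]
grip_width: 27.5
finger_force: 30.0
```

>>> send_rows:
  offset:
    - [0,0,0]
    - [0,0,0]
    - [0,0,0]
    - [0,0,-0.2]
    - [0,0,-0.6]
    - [0,0,-1]
    - [0,0,-1]
  delta_rot:
    - [0,0,0]
    - [0,0,0]
    - [0,0,0]
    - [0,0,0]
    - [0,0,0]
    - [0,0,0]
    - [0,0,0]
  grip: 0.4

```text
time: 18.45
tool_pos: [538.3, 213.2, 138.6]
tcp_rot: [3.133, -0.001, 1.756]
contact_force: [-1.2, -0.4, -1.1]
grip_width: 36.9
finger_force: 0.0
```

>>> send_rows:
  offset:
    - [-0.45,-0.02,-0.1]
    - [-0.88,-0.043,-0.1]
  delta_rot:
    - [0,0,0]
    - [0,0,0]
  grip: 0.52

```text
time: 18.7
tool_pos: [550.3, 107.1, 146.2]
tcp_rot: [3.141, 0.0, 1.758]
contact_force: [0.2, -0.0, 0.6]
grip_width: 46.8
finger_force: 0.0
```

>>> send_rows:
  offset:
    - [-0.45,-0.02,0]
    - [-0.88,-0.043,0]
  delta_rot:
    - [0,0,0]
    - [0,0,0]

```text
time: 18.95
tool_pos: [564.2, 1.5, 145.2]
tcp_rot: [-3.14, -0.001, 1.756]
contact_force: [1.2, -1.0, 0.3]
grip_width: 48.1
finger_force: 0.0
```

>>> send_rows:
  offset:
    - [-0.45,-0.02,0]
    - [-0.88,-0.043,0]
  delta_rot:
    - [0,0,0]
    - [0,0,0]

```text
time: 19.2
tool_pos: [578.7, -103.3, 145.1]
tcp_rot: [-3.14, -0.001, 1.756]
contact_force: [1.0, 0.7, -0.1]
grip_width: 47.8
finger_force: 0.0
```

>>> send_rows:
  offset:
    - [-0.45,-0.02,0]
    - [-0.88,-0.043,0]
    - [-0.88,-0.043,0.1]
    - [-0.88,-0.043,0.1]
    - [-0.88,-0.043,0.1]
    - [-0.88,-0.043,0.1]
    - [-0.88,-0.043,0.1]
  delta_rot:
    - [0,0,-0.028]
    - [0,0,-0.056]
    - [0,0,-0.084]
    - [0,0,-0.112]
    - [0,0,-0.152]
    - [0,0,-0.152]
    - [0,0,-0.152]

```text
time: 20.08
tool_pos: [593.0, -206.2, 133.1]
tcp_rot: [3.141, -0.002, 2.711]
contact_force: [0.3, -0.1, 0.1]
grip_width: 47.4
finger_force: 0.0
```

Run:
```python
from h import *
print(pose())
c,im,o=sw()
cv2.imwrite('pics/w6.png',im[...,::-1])
for d in finder.pinpoint('swivel0','wrist'):print(np.round(d['uv']),p2w(c,[d['uv']],41)[0].round(1),p2w(c,[d['uv']],55)[0].round(1),round(d['confidence'],2))
print('top')
c,im=snap('top','t2.png')
for d in finder.silhouettes('swivel0','top'):
        m=d['region'];v,u=np.nonzero(m);w=p2w(c,np.c_[u,v],25)[:,:2];e,V=np.linalg.eigh(np.cov(w.T))
        print(round(d['confidence'],2),np.round(d['box']),w.mean(0).round(1),np.sqrt(e).round(1),round(float(np.arctan2(V[1,1],V[0,1]))%np.pi,2),im[v,u].mean(0).round())
cv2.imwrite('pics/t2.png',cv2.resize(im[200:320,100:270],(765,540),interpolation=cv2.INTER_CUBIC)[...,::-1])
```

```text
(array([ 593.03661063, -206.15044088,  133.09314163]), array([ 3.14147630e+00, -1.94333289e-03,  2.71068472e+00]))
0.89 [295.0, 216.0, 335.0, 294.0] [ 594.8 -207.5] ang 2.691 [ 7.5 15. ] [206. 205. 202.]
[316. 258.] [ 598.6 -210.    41. ] [ 595.  -208.2   55. ] 0.95
top
0.83 [418. 338. 436. 360.] [ 276.  -306.3] [ 7.8 14.9] 0.64 [115.  69. 131.]
0.69 [215. 273. 238. 287.] [446.7 193.8] [ 7.6 15.3] 1.78 [135. 136. 137.]
0.66 [210. 242. 232. 247.] [532.7 210.8] [ 8.  15.1] 1.72 [146. 146. 148.]
0.5 [114. 225. 174. 310.] [468.6 401.4] [32.5 58.6] 0.3 [122. 113. 106.]
```

View pics/t2.png

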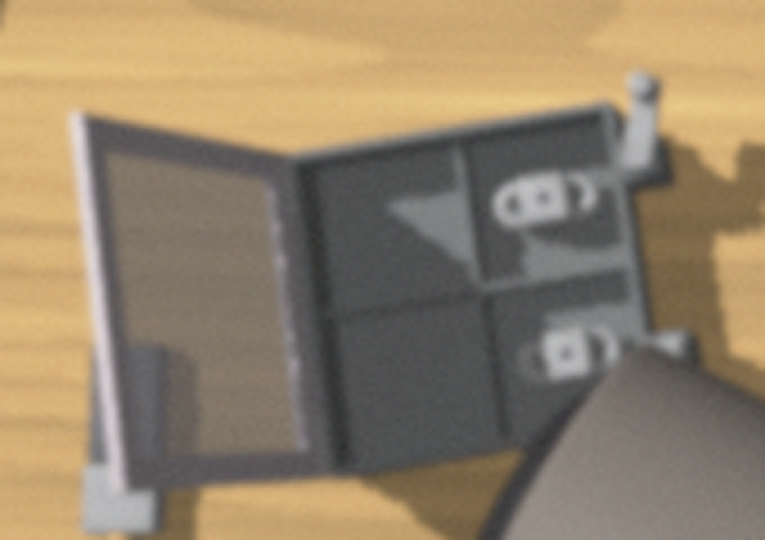

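>>> send_rows:
  offset:
    - [-0.018,-0.006,0.3]
    - [-0.018,-0.006,0.6]
    - [-0.018,-0.006,0.8]
    - [-0.018,-0.006,0.83]
    - [-0.018,-0.006,0.83]
  delta_rot:
    - [0,0,0.002]
    - [0,0,0.002]
    - [0,0,0.002]
    - [0,0,0.002]
    - [0,0,0.002]

```text
time: 20.95
tool_pos: [595.7, -208.1, 35.3]
tcp_rot: [3.142, 0.001, 2.699]
contact_force: [-0.4, 0.3, 0.3]
grip_width: 47.5
finger_force: 0.0
```

>>> send_rows:
  offset:
    - [0,0,0]
    - [0,0,0]
    - [0,0,0]
    - [0,0,0]
    - [0,0,0]
  delta_rot:
    - [0,0,0]
    - [0,0,0]
    - [0,0,0]
    - [0,0,0]
    - [0,0,0]
  grip: 0.15

```text
time: 21.58
tool_pos: [595.7, -208.1, 35.6]
tcp_rot: [3.142, 0.001, 2.699]
contact_force: [-1.0, 1.1, 5.8]
grip_width: 27.7
finger_force: 30.0
```

>>> send_rows:
  offset:
    - [0,0,-0.2]
    - [0,0,-0.7]
    - [0,0,-1]
    - [0,0,-1]
  delta_rot:
    - [0,0,0]
    - [0,0,0]
    - [0,0,0]
    - [0,0,0]

```text
time: 22.08
tool_pos: [596.7, -208.6, 157.9]
tcp_rot: [-3.142, 0.006, 2.699]
contact_force: [0.5, 0.1, -1.1]
grip_width: 28.0
finger_force: 30.0
```

>>> send_rows:
  offset:
    - [0.1,0.2,0]
    - [0.2,0.4,0]
    - [0.3,0.6,0]
    - [0.4,0.8,0]
    - [0.5,0.95,0]
    - [0.5,0.95,0]
    - [0.5,0.95,0]
  delta_rot:
    - [0,0,-0.028]
    - [0,0,-0.056]
    - [0,0,-0.084]
    - [0,0,-0.112]
    - [0,0,-0.14]
    - [0,0,-0.168]
    - [0,0,-0.175]

```text
time: 22.95
tool_pos: [588.8, -78.5, 152.7]
tcp_rot: [3.139, -0.002, -2.481]
contact_force: [0.1, 0.3, -0.7]
grip_width: 28.2
finger_force: 30.0
```

>>> send_rows:
  offset:
    - [-0.1,0.2,0]
    - [-0.2,0.4,0]
    - [-0.35,0.6,0]
    - [-0.5,0.8,0]
    - [-0.7,1,0]
    - [-0.7,1,0]
    - [-0.7,1,0]
  delta_rot:
    - [0,0,-0.028]
    - [0,0,-0.056]
    - [0,0,-0.084]
    - [0,0,-0.112]
    - [0,0,-0.14]
    - [0,0,-0.168]
    - [0,0,-0.175]

```text
time: 23.82
tool_pos: [573.0, 116.7, 146.5]
tcp_rot: [-3.138, -0.077, -1.461]
contact_force: [-0.4, -0.7, -1.5]
grip_width: 27.7
finger_force: 30.0
```

>>> send_rows:
  offset:
    - [-0.4,0.04,0]
    - [-0.8,0.08,0]
    - [-0.98,0.081,0]
  delta_rot:
    - [0,0,0]
    - [0,0,0]
    - [0,0,0]

```text
time: 24.2
tool_pos: [551.4, 231.3, 138.1]
tcp_rot: [-3.137, -0.077, -1.465]
contact_force: [1.1, -0.2, -1.9]
grip_width: 27.4
finger_force: 30.0
```

>>> send_rows:
  offset:
    - [-0.4,0.04,0]
    - [-0.8,0.08,0]
    - [-0.98,0.081,0]
    - [-0.98,0.081,0]
    - [-0.98,0.081,0]
  delta_rot:
    - [0,0,0]
    - [0,0,0]
    - [0,0,0]
    - [0,0,0]
    - [0,0,0]

```text
time: 24.82
tool_pos: [531.8, 341.5, 129.8]
tcp_rot: [-3.136, -0.083, -1.467]
contact_force: [0.0, -9.3, 0.7]
grip_width: 27.6
finger_force: 29.8
```

Run:
```python
from h import *
o=get_obs();print(o['tool_pos'],o['tcp_rot'],o['joint_positions'],o['finger_force'])
c,im=snap('scene','s3.png')
cv2.imwrite('pics/s3.png',cv2.resize(im[180:400,260:560],(750,550))[...,::-1])
```

```text
[531.75661855 341.52500743 129.8460069 ] [-3.1356799  -0.08291432 -1.46741152] [ 0.4896676   0.63908271  1.30690287 -0.08408351  1.22255167 -2.72578156] 29.78610724210739
```

View pics/s3.png

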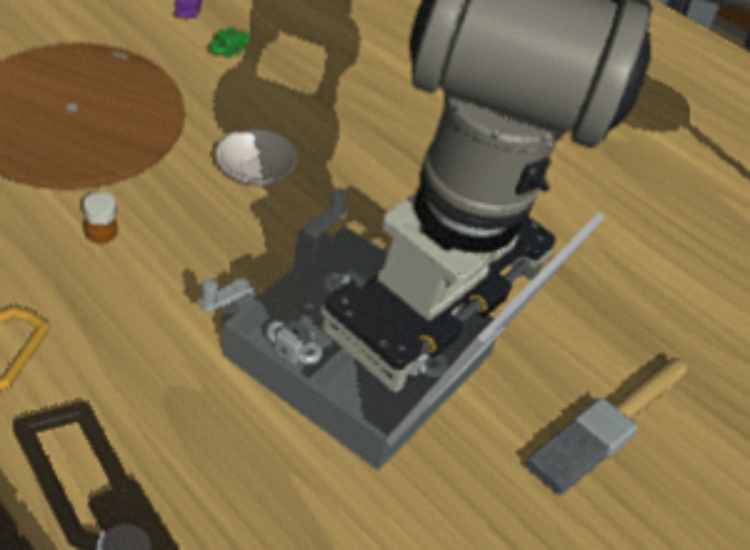

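```bash
cat >> h.py <<'E'
def go(g,yaw):
    p,r=pose();A=R.from_euler('xyz',r);B=R.from_euler('xyz',[np.pi,0,yaw])
    print('off',(A.inv().apply(np.array(g)-p)/120).round(3),'rot',((A.inv()*B).as_rotvec()/2/np.pi).round(4))
E
python3 - <<'E'
from h import *
print(get_obs()['contact_force'],get_obs()['moment'])
go([521,290,150],-1.385)
E
```

```text
[ 0.89843347 -9.3807401   0.92264796] [-1.40650806  0.03016354  0.0923077 ]
off [ 0.43   0.133 -0.134] rot [-0.0004 -0.0132 -0.0131]
```

>>> send_rows:
  offset:
    - [0.2,0.06,-0.06]
    - [0.43,0.133,-0.134]
    - [0.43,0.133,-0.134]
    - [0.43,0.133,-0.134]
    - [0.43,0.133,-0.134]
  delta_rot:
    - [0,0,0]
    - [0,0,0]
    - [0,-0.0132,-0.0131]
    - [0,-0.0132,-0.0131]
    - [0,-0.0132,-0.0131]

```text
time: 25.5
tool_pos: [520.3, 293.3, 150.0]
tcp_rot: [-3.138, 0.004, -1.386]
contact_force: [-0.6, 0.7, -0.9]
grip_width: 27.7
finger_force: 29.7
```

Run:
```python
from h import *
o=get_obs();print(o['tool_pos'],o['tcp_rot'],o['joint_positions'],o['finger_force'],o['contact_force'])
go([521,290,150],-1.385)
```

```text
[520.28864508 293.3334183  149.97693753] [-3.13764348  0.00389115 -1.38569849] [ 0.38347367  0.53666578  1.43181518  0.00330001  1.16847506 -2.94449424] 29.736387133598328 [-0.57506681  0.66483653 -0.88244784]
off [ 0.028 -0.001 -0.   ] rot [-0.0006  0.0006 -0.0001]
```

>>> send_rows:
  offset:
    - [0,0,0.35]
    - [0,0,0.7]
    - [0,0,0.95]
    - [0,0,0.95]
  delta_rot:
    - [0,0,0]
    - [0,0,0]
    - [0,0,0]
    - [0,0,0]

```text
time: 26.0
tool_pos: [518.5, 294.5, 33.7]
tcp_rot: [3.14, 0.004, -1.383]
contact_force: [-0.0, 0.4, -1.7]
grip_width: 27.9
finger_force: 29.7
```

Run:
```python
from h import *
o=get_obs();print(o['tool_pos'],o['tcp_rot'],o['joint_positions'],o['finger_force'],o['contact_force'])
go([521,295,14.8],-1.385)
```

```text
[518.52120614 294.46084358  33.66701914] [ 3.14032405  0.00353419 -1.38299935] [ 0.38599607  0.67591365  1.54237618  0.00465553  0.92385591 -2.94620294] 29.736451506614685 [-0.00720857  0.44028715 -1.69108715]
off [-0.    -0.021  0.157] rot [0.0002 0.0006 0.0003]
```

>>> send_rows:
  offset:
    - [0,0,0.07]
    - [0,0,0.12]
    - [0,0,0.157]
    - [0,0,0.157]
  delta_rot:
    - [0,0,0]
    - [0,0,0]
    - [0,0,0]
    - [0,0,0]

```text
time: 26.5
tool_pos: [520.4, 294.7, 17.5]
tcp_rot: [-3.137, 0.005, -1.383]
contact_force: [0.1, 0.1, -1.2]
grip_width: 28.1
finger_force: 29.7
```

>>> send_rows:
  offset:
    - [0,0,0]
    - [0,0,0]
    - [0,0,0]
    - [0,0,-0.2]
    - [0,0,-0.6]
    - [0,0,-1]
    - [0,0,-1]
  delta_rot:
    - [0,0,0]
    - [0,0,0]
    - [0,0,0]
    - [0,0,0]
    - [0,0,0]
    - [0,0,0]
    - [0,0,0]
  grip: 0.4

```text
time: 27.38
tool_pos: [522.4, 295.0, 142.1]
tcp_rot: [-3.128, 0.007, -1.383]
contact_force: [0.1, 0.1, -0.4]
grip_width: 36.5
finger_force: 0.0
```

>>> send_rows:
  offset:
    - [0,0,-0.4]
    - [0,0,-0.8]
    - [0,0,-1]
    - [0,0,-1]
  delta_rot:
    - [0,0,0]
    - [0,0,0]
    - [0,0,0]
    - [0,0,0]
  grip: 0

```text
time: 27.88
tool_pos: [520.2, 293.5, 258.5]
tcp_rot: [-3.134, 0.006, -1.383]
contact_force: [-0.5, 0.4, -0.1]
grip_width: 2.3
finger_force: 0.0
```

>>> send_rows:
  offset:
    - [0,0,-0.2]
    - [0,0,-0.4]
    - [0,0,-0.6]
    - [0,0,-0.6]
    - [0,0,-0.6]
    - [0,0,-0.6]
    - [0,0,-0.6]
    - [0,0,-0.6]
  delta_rot:
    - [0,0,0.028]
    - [0,0,0.056]
    - [0,0,0.084]
    - [0,0,0.112]
    - [0,0,0.14]
    - [0,0,0.168]
    - [0,0,0.196]
    - [0,0,0.22]

```text
time: 28.88
tool_pos: [519.0, 292.6, 326.6]
tcp_rot: [3.137, 0.001, -2.771]
contact_force: [0.4, -0.1, -0.7]
grip_width: 0.6
finger_force: 0.0
```

>>> send_rows:
  offset:
    - [0,0,0]
    - [0,0,0]
    - [0,0,0]
    - [0,0,0]
    - [0,0,0]
    - [0,0,0]
    - [0,0,0]
    - [0,0,0]
  delta_rot:
    - [0,0,0.028]
    - [0,0,0.056]
    - [0,0,0.084]
    - [0,0,0.112]
    - [0,0,0.14]
    - [0,0,0.168]
    - [0,0,0.196]
    - [0,0,0.22]

```text
time: 29.88
tool_pos: [519.0, 292.7, 326.6]
tcp_rot: [3.14, -0.004, 2.13]
contact_force: [0.1, 0.4, -0.3]
grip_width: 0.4
finger_force: 0.0
```

Run:
```python
from h import *
print(pose())
go([453,416,330],1.756)
for t in('lid_edge',):
  for n in('wrist','scene'):
    c,im=snap(n)
    print(n,[(np.round(d['uv']).tolist(),round(d['confidence'],2),p2w(c,[d['uv']],222)[0].round(1)) for d in finder.pinpoint(t,n)])
```

```text
(array([518.97178385, 292.66157023, 326.58839354]), array([ 3.13961317, -0.00417985,  2.13009396]))
off [ 1.163  0.079 -0.023] rot [ 0.0002 -0.0007  0.0595]
wrist [([314.0, 86.0], 0.95, array([454.8, 390.5, 222. ]))]
scene [([479.0, 287.0], 0.72, array([456.8, 387.6, 222. ]))]
```

>>> send_rows:
  offset:
    - [0.4,0.03,0]
    - [0.8,0.06,0]
    - [1,0.079,-0.02]
    - [1,0.079,-0.02]
  delta_rot:
    - [0,0,0.02]
    - [0,0,0.04]
    - [0,0,0.0595]
    - [0,0,0.0595]

```text
time: 30.58
tool_pos: [462.2, 400.6, 331.6]
tcp_rot: [3.138, -0.005, 1.767]
contact_force: [0.5, -0.6, 0.2]
grip_width: 0.6
finger_force: 0.0
```

Run:
```python
from h import *
print(pose())
go([453,417,185],1.756)
c,im=snap('top')
for d in finder.silhouettes('swivel0','top'):
        m=d['region'];v,u=np.nonzero(m);w=p2w(c,np.c_[u,v],25)[:,:2];e,V=np.linalg.eigh(np.cov(w.T))
        print(round(d['confidence'],2),np.round(d['box']),w.mean(0).round(1),np.sqrt(e).round(1),round(float(np.arctan2(V[1,1],V[0,1]))%np.pi,2))
cv2.imwrite('pics/t3.png',cv2.resize(im[190:330,80:290],(780,520),interpolation=cv2.INTER_CUBIC)[...,::-1])
```

```text
(array([462.17322134, 400.60974065, 331.62409795]), array([ 3.13781651, -0.00517654,  1.76706253]))
off [ 0.143 -0.053  1.222] rot [ 0.0006 -0.0008  0.0018]
0.72 [379. 337. 394. 362.] [ 286.7 -206.5] [ 8.  14.6] 3.12
0.68 [210. 242. 231. 250.] [532.9 210.1] [ 8.  15.4] 1.74
0.62 [420. 340. 437. 362.] [ 275.8 -306.4] [ 8.3 14.8] 0.62
0.46 [216. 276. 236. 288.] [446.4 193.7] [ 7.1 14. ] 1.67
```

View pics/t3.png

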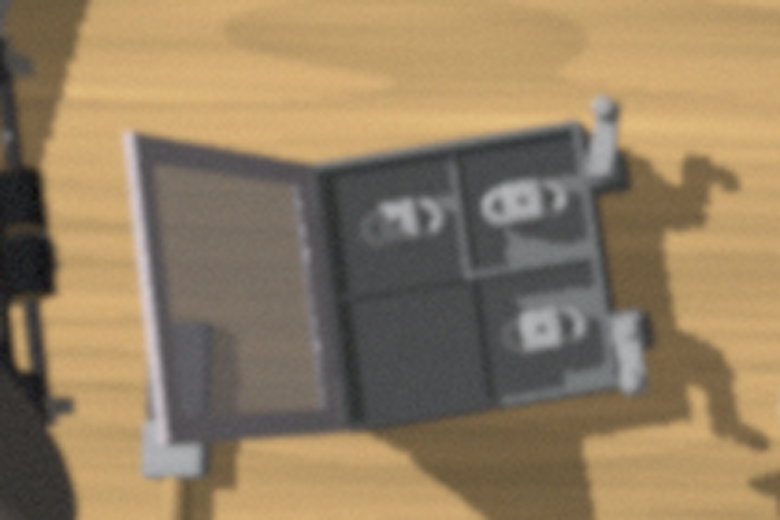

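>>> send_rows:
  offset:
    - [0.143,-0.053,0.1]
    - [0.143,-0.053,0.3]
    - [0.143,-0.053,0.7]
    - [0.143,-0.053,1]
    - [0.143,-0.053,1]
  delta_rot:
    - [0,0,0.0018]
    - [0,0,0.0018]
    - [0,0,0.0018]
    - [0,0,0.0018]
    - [0,0,0.0018]

```text
time: 31.3
tool_pos: [453.6, 413.5, 209.5]
tcp_rot: [-3.14, -0.002, 1.75]
contact_force: [-0.2, -0.2, 0.3]
grip_width: 0.7
finger_force: 0.0
```

>>> send_rows:
  offset:
    - [0,0,0.12]
    - [0,0,0.222]
    - [0,0,0.222]
  delta_rot:
    - [0,0,0]
    - [0,0,0]
    - [0,0,0]

```text
time: 31.68
tool_pos: [454.0, 415.5, 185.2]
tcp_rot: [3.138, -0.005, 1.75]
contact_force: [0.0, 0.4, 0.1]
grip_width: 0.8
finger_force: 0.0
```

>>> send_rows:
  offset:
    - [-0.2,0,-0.03]
    - [-0.4,0,-0.06]
    - [-0.55,0,-0.083]
    - [-0.7,0,-0.075]
    - [-0.88,0,-0.05]
    - [-0.88,0,-0.05]
  delta_rot:
    - [0,0,0]
    - [0,0,0]
    - [0,0,0]
    - [0,0,0]
    - [0,0,0]
    - [0,0,0]

```text
time: 32.42
tool_pos: [473.3, 309.9, 190.8]
tcp_rot: [3.138, -0.004, 1.748]
contact_force: [-0.5, 0.3, 0.5]
grip_width: 0.5
finger_force: 0.0
```

Run:
```python
from h import *
print(pose(),get_obs()['contact_force'])
p=pose()[0][:2]-[485,247.5];print('case y',-.184*p[0]+.983*p[1],'x',.983*p[0]+.184*p[1])
for n in('scene','top'):
    c,im=snap(n)
    print(n,[(np.round(d['uv']).tolist(),round(d['confidence'],2),p2w(c,[d['uv']],225)[0].round(1)) for d in finder.pinpoint('lid_edge',n)])
```

```text
(array([473.27852325, 309.89526846, 190.83834712]), array([ 3.13804652, -0.00438774,  1.74809722])) [-0.49991714  0.349418    0.50530439]
case y 63.49130061560011 x -0.04148225397506167
scene []
top [([164.0, 263.0], 0.82, array([466.1, 289.8, 225. ]))]
```

>>> send_rows:
  offset:
    - [-0.18,0,0.055]
    - [-0.348,0,0.138]
    - [-0.5,0,0.244]
    - [-0.638,0,0.373]
    - [-0.754,0,0.52]
    - [-0.847,0,0.684]
    - [-0.847,0,0.684]
  delta_rot:
    - [0,0,0]
    - [0,0,0]
    - [0,0,0]
    - [0,0,0]
    - [0,0,0]
    - [0,0,0]
    - [0,0,0]

```text
time: 33.5
tool_pos: [490.4, 210.8, 106.7]
tcp_rot: [3.141, -0.005, 1.749]
contact_force: [-0.2, -0.2, 0.2]
grip_width: 0.2
finger_force: 0.0
```

>>> send_rows:
  offset:
    - [-0.05,0,0.12]
    - [-0.083,0,0.235]
    - [-0.107,0,0.358]
    - [-0.117,0,0.44]
    - [-0.117,0,0.44]
  delta_rot:
    - [0,0,0]
    - [0,0,0]
    - [0,0,0]
    - [0,0,0]
    - [0,0,0]

```text
time: 34.12
tool_pos: [493.4, 198.7, 54.6]
tcp_rot: [3.139, -0.005, 1.75]
contact_force: [0.2, -0.3, 0.3]
grip_width: 0.3
finger_force: 0.0
```

Run:
```python
from h import *
print(pose(),get_obs()['contact_force'])
for n in('scene','top'):
    c,im=snap(n)
    print(n,[(t,np.round(d['uv']).tolist(),round(d['confidence'],2),p2w(c,[d['uv']],z)[0].round(1)) for t,z in (('lid_edge',51),('turnA_post',82.5),('turnB_post',82.5)) for d in finder.pinpoint(t,n)])
```

```text
(array([493.36380551, 198.70893102,  54.61256052]), array([ 3.13945428, -0.00534116,  1.75019787])) [ 0.19225876 -0.34521899  0.34778701]
scene [('lid_edge', [373.0, 284.0], 0.9, array([500.5, 146.1,  51. ])), ('turnB_post', [340.0, 294.0], 0.54, array([603.7, 150.8,  82.5]))]
top [('lid_edge', [239.0, 256.0], 0.84, array([502.1, 160.4,  51. ])), ('lid_edge', [378.0, 251.0], 0.69, array([ 521.2, -183.3,   51. ])), ('turnA_post', [248.0, 291.0], 0.45, array([415.6, 128.8,  82.5])), ('turnB_post', [243.0, 214.0], 0.64, array([600.1, 148.9,  82.5])), ('turnB_post', [316.0, 221.0], 0.45, array([588.2, -29.3,  82.5]))]
```

>>> send_rows:
  offset:
    - [0,0,-0.02]
    - [-0.2,0,-0.02]
    - [-0.2,0,0.01]
    - [-0.2,0,0.02]
    - [-0.2,0,0.03]
    - [-0.2,0,0.03]
  delta_rot:
    - [0,0,0]
    - [0,0,0]
    - [0,0,0]
    - [0,0,0]
    - [0,0,0]
    - [0,0,0]

```text
time: 35.28
tool_pos: [498.3, 175.8, 51.9]
tcp_rot: [3.137, -0.006, 1.751]
contact_force: [0.1, -0.2, 0.5]
grip_width: 0.4
finger_force: 0.0
```

>>> send_rows:
  offset:
    - [0,0,0.01]
    - [0,0,0.01]
    - [0,0,0.01]
  delta_rot:
    - [0,0,0]
    - [0,0,0]
    - [0,0,0]

```text
time: 35.65
tool_pos: [498.3, 175.7, 51.2]
tcp_rot: [3.137, -0.006, 1.75]
contact_force: [-1.8, 0.6, 5.2]
grip_width: 0.4
finger_force: 2.7
```

>>> send_rows:
  offset:
    - [0,0,0.01]
    - [0,0,0.01]
    - [0,0,0.01]
  delta_rot:
    - [0,0,0]
    - [0,0,0]
    - [0,0,0]

```text
time: 36.02
tool_pos: [498.4, 175.7, 51.1]
tcp_rot: [3.136, -0.006, 1.75]
contact_force: [-4.7, -0.9, 15.0]
grip_width: 0.4
finger_force: 7.5
```

>>> send_rows:
  offset:
    - [0,0,0.01]
    - [0,0,0.01]
    - [0,0,0.01]
  delta_rot:
    - [0,0,0]
    - [0,0,0]
    - [0,0,0]

```text
time: 36.4
tool_pos: [498.5, 175.7, 50.9]
tcp_rot: [3.136, -0.006, 1.751]
contact_force: [-7.8, -0.6, 24.6]
grip_width: 0.3
finger_force: 12.3
```

>>> send_rows:
  offset:
    - [0,0,-0.3]
    - [0,0,-0.6]
    - [-0.3,-0.35,-0.6]
    - [-0.58,-0.733,-0.6]
    - [-0.58,-0.733,-0.6]
    - [-0.58,-0.733,-0.6]
  delta_rot:
    - [0,0,0]
    - [0,0,0]
    - [0,0,0]
    - [0,0,0]
    - [0,0,0]
    - [0,0,0]

```text
time: 37.15
tool_pos: [424.8, 90.8, 120.0]
tcp_rot: [3.135, -0.005, 1.749]
contact_force: [0.5, 0.3, -1.2]
grip_width: 0.3
finger_force: 0.0
```

```bash
cat >> h.py <<'E'
def cs(p): d=np.array(p[:2])-[485,247.5]; return np.array([.983*d[0]+.184*d[1],-.184*d[0]+.983*d[1]]).round(1)
E
python3 - <<'E'
from h import *
print(pose(),cs(pose()[0]))
c,im=snap('wrist')
for t,z in (('turnA_post',82.5),('turnB_post',82.5),('turnA_pivot',58.5),('turnB_pivot',58.5),('lid_edge',51)):
    print(t,[(np.round(d['uv']).tolist(),round(d['confidence'],2),cs(p2w(c,[d['uv']],z)[0])) for d in finder.pinpoint(t,'wrist')])
cv2.imwrite('pics/w7.png',im[...,::-1])
E
```

```text
(array([424.83541836,  90.75966378, 119.96851258]), array([ 3.13541879, -0.00546749,  1.74947254])) [ -88. -143.]
turnA_post [([310.0, 212.0], 0.82, array([ -91.6, -106.1]))]
turnB_post [([622.0, 226.0], 0.9, array([  89.9, -116.3]))]
turnA_pivot [([369.0, 204.0], 0.81, array([ -53.8, -104.6]))]
turnB_pivot [([537.0, 204.0], 0.67, array([  55. , -105.8]))]
lid_edge [([447.0, 181.0], 0.64, array([ -1.7, -91.3]))]
```

View pics/w7.png

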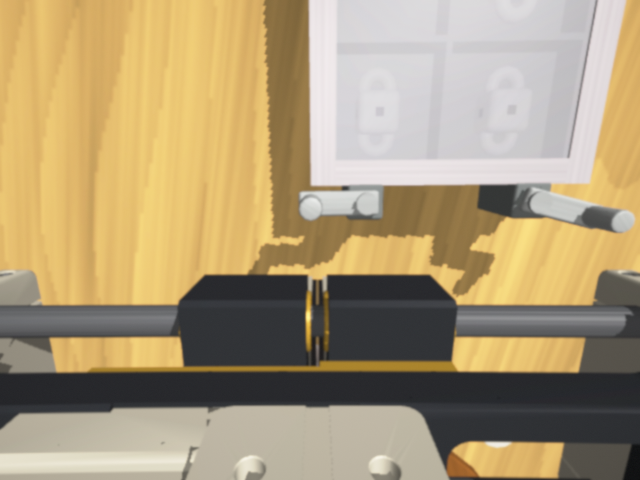

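>>> send_rows:
  offset:
    - [0,0,0.2]
    - [0,0,0.4]
    - [0,0,0.45]
    - [0,0,0.45]
  delta_rot:
    - [0,0,0]
    - [0,0,0]
    - [0,0,0]
    - [0,0,0]

```text
time: 37.95
tool_pos: [424.4, 91.2, 65.6]
tcp_rot: [3.138, -0.006, 1.751]
contact_force: [-0.6, -0.1, -0.1]
grip_width: 0.4
finger_force: 0.0
```

>>> send_rows:
  offset:
    - [0.1,0,0]
    - [0.2,0,0]
    - [0.28,0,0]
    - [0.36,0,0]
    - [0.42,0,0]
    - [0.458,0,0]
    - [0.458,0,0]
  delta_rot:
    - [0,0,0]
    - [0,0,0]
    - [0,0,0]
    - [0,0,0]
    - [0,0,0]
    - [0,0,0]
    - [0,0,0]

```text
time: 38.83
tool_pos: [419.6, 144.2, 66.9]
tcp_rot: [3.127, -0.002, 1.751]
contact_force: [13.3, -13.0, -4.2]
grip_width: 0.6
finger_force: 8.1
```

>>> send_rows:
  offset:
    - [-0.07,0,0]
    - [-0.07,-0.1,0]
    - [-0.07,-0.2,0]
    - [0.06,-0.2,0]
    - [0.14,-0.2,0]
    - [0.14,-0.2,0]
  delta_rot:
    - [0,0,0]
    - [0,0,0]
    - [0,0,0]
    - [0,0,0]
    - [0,0,0]
    - [0,0,0]

```text
time: 39.58
tool_pos: [387.3, 157.9, 65.9]
tcp_rot: [3.137, -0.006, 1.752]
contact_force: [0.2, -0.8, -0.9]
grip_width: 0.5
finger_force: 0.0
```

Run:
```python
from h import *
print(pose(),cs(pose()[0]))
for n in('wrist','top'):
    c,im=snap(n)
    print(n,[(np.round(d['uv']).tolist(),round(d['confidence'],2),cs(p2w(c,[d['uv']],82.5)[0])) for d in finder.pinpoint('turnA_post',n)])
```

```text
(array([387.28972437, 157.94917818,  65.91711443]), array([ 3.13711667, -0.00553075,  1.75183852])) [-112.5  -70. ]
wrist []
top [([234.0, 287.0], 0.45, array([-75. , -70.7]))]
```

>>> send_rows:
  offset:
    - [0.01,0.06,0]
    - [0.02,0.12,0]
    - [0.02,0.17,0]
    - [0.02,0.21,0]
    - [0.02,0.24,0]
    - [0.02,0.24,0]
  delta_rot:
    - [0,0,0]
    - [0,0,0]
    - [0,0,0]
    - [0,0,0]
    - [0,0,0]
    - [0,0,0]

```text
time: 40.52
tool_pos: [416.1, 164.9, 65.9]
tcp_rot: [3.137, -0.005, 1.75]
contact_force: [-0.4, -0.6, -0.2]
grip_width: 0.3
finger_force: 0.6
```

>>> send_rows:
  offset:
    - [0,0.015,0]
    - [0,0.015,0]
    - [0,0.015,0]
  delta_rot:
    - [0,0,0]
    - [0,0,0]
    - [0,0,0]

```text
time: 40.9
tool_pos: [417.7, 165.1, 66.1]
tcp_rot: [3.137, -0.005, 1.75]
contact_force: [-1.2, 0.8, -0.4]
grip_width: 0.2
finger_force: 0.7
```

>>> send_rows:
  offset:
    - [0,0.015,0]
    - [0,0.015,0]
    - [0,0.015,0]
  delta_rot:
    - [0,0,0]
    - [0,0,0]
    - [0,0,0]

```text
time: 41.28
tool_pos: [419.5, 165.5, 66.1]
tcp_rot: [3.137, -0.005, 1.75]
contact_force: [-2.1, 0.4, 0.3]
grip_width: 0.7
finger_force: 0.7
```

>>> send_rows:
  offset:
    - [0,0.015,0]
    - [0,0.015,0]
    - [0,0.015,0]
  delta_rot:
    - [0,0,0]
    - [0,0,0]
    - [0,0,0]

```text
time: 41.65
tool_pos: [420.1, 165.7, 65.9]
tcp_rot: [3.139, -0.006, 1.75]
contact_force: [-4.2, 0.2, 1.7]
grip_width: 0.7
finger_force: 2.6
```

>>> send_rows:
  offset:
    - [0,0.015,0]
    - [0,0.015,0]
    - [0,0.015,0]
  delta_rot:
    - [0,0,0]
    - [0,0,0]
    - [0,0,0]

```text
time: 42.02
tool_pos: [420.4, 165.9, 65.8]
tcp_rot: [-3.141, -0.006, 1.75]
contact_force: [-9.0, -0.3, 5.7]
grip_width: 0.3
finger_force: 4.9
```

Run:
```python
from h import *
print(cs(pose()[0]),get_obs()['contact_force'])
c,im=snap('top')
print([(np.round(d['uv']).tolist(),round(d['confidence'],2),cs(p2w(c,[d['uv']],82.5)[0])) for d in finder.pinpoint('turnA_post','top')])
```

```text
[-78.6 -68.4] [-9.03499007 -0.27612934  5.68332642]
[([310.0, 298.0], 0.69, array([-131.4, -245.2])), ([504.0, 289.0], 0.42, array([-186. , -705.5]))]
```

>>> send_rows:
  offset:
    - [0,0.012,0]
    - [0,0.012,0]
    - [0,0.012,0]
  delta_rot:
    - [0,0,0]
    - [0,0,0]
    - [0,0,0]

```text
time: 42.5
tool_pos: [420.5, 165.9, 65.6]
tcp_rot: [-3.138, -0.006, 1.75]
contact_force: [-12.3, -0.4, 8.8]
grip_width: 0.3
finger_force: 6.8
```

>>> send_rows:
  offset:
    - [0,-0.15,0]
    - [0,-0.15,-0.3]
    - [0,-0.15,-0.6]
    - [-0.3,0,-0.6]
    - [-0.64,0.4,-0.6]
    - [-0.64,0.8,-0.6]
    - [-0.64,0.8,-0.6]
  delta_rot:
    - [0,0,0]
    - [0,0,0]
    - [0,0,0]
    - [0,0,0]
    - [0,0,0]
    - [0,0,0]
    - [0,0,0]

```text
time: 43.38
tool_pos: [535.5, 107.0, 137.9]
tcp_rot: [3.134, -0.005, 1.749]
contact_force: [0.3, 0.5, -0.1]
grip_width: 0.4
finger_force: 0.0
```

>>> send_rows:
  offset:
    - [0,0.3,0]
    - [0,0.59,0]
    - [0,0.59,0.3]
    - [0,0.59,0.6]
    - [0,0.59,0.6]
  delta_rot:
    - [0,0,0]
    - [0,0,0]
    - [0,0,0]
    - [0,0,0]
    - [0,0,0]

```text
time: 44.0
tool_pos: [599.4, 120.6, 63.9]
tcp_rot: [-3.14, -0.006, 1.751]
contact_force: [-0.6, 0.4, 0.9]
grip_width: 0.6
finger_force: 0.0
```

Run:
```python
from h import *
print(cs(pose()[0]),get_obs()['contact_force'])
for n in('wrist','top'):
    c,im=snap(n)
    print(n,[(t,np.round(d['uv']).tolist(),round(d['confidence'],2),cs(p2w(c,[d['uv']],82.5)[0])) for t in('turnA_post','turnB_post') for d in finder.pinpoint(t,n)])
```

```text
[  89.1 -145.8] [-0.56552419  0.41018498  0.90534203]
wrist [('turnB_post', [316.0, 243.0], 0.92, array([  88.6, -114.5]))]
top []
```

>>> send_rows:
  offset:
    - [0.1,0,0]
    - [0.2,0,0]
    - [0.28,0,0]
    - [0.36,0,0]
    - [0.42,0,0]
    - [0.448,0,0]
    - [0.448,0,0]
  delta_rot:
    - [0,0,0]
    - [0,0,0]
    - [0,0,0]
    - [0,0,0]
    - [0,0,0]
    - [0,0,0]
    - [0,0,0]

```text
time: 45.18
tool_pos: [590.1, 172.7, 65.6]
tcp_rot: [-3.14, -0.004, 1.751]
contact_force: [-3.6, -7.6, 0.8]
grip_width: 0.5
finger_force: 3.2
```

>>> send_rows:
  offset:
    - [-0.07,0,0]
    - [-0.07,0.12,0]
    - [-0.07,0.24,0]
    - [0.06,0.24,0]
    - [0.16,0.24,0]
    - [0.16,0.24,0]
  delta_rot:
    - [0,0,0]
    - [0,0,0]
    - [0,0,0]
    - [0,0,0]
    - [0,0,0]
    - [0,0,0]

```text
time: 45.92
tool_pos: [616.4, 199.2, 66.8]
tcp_rot: [3.138, -0.006, 1.752]
contact_force: [0.7, 0.2, -0.2]
grip_width: 0.5
finger_force: 0.0
```

Run:
```python
from h import *
print(cs(pose()[0]),get_obs()['contact_force'])
for n in('wrist','top'):
    c,im=snap(n)
    print(n,[(t,np.round(d['uv']).tolist(),round(d['confidence'],2),cs(p2w(c,[d['uv']],82.5)[0])) for t in('turnA_post','turnB_post') for d in finder.pinpoint(t,n)])
```

```text
[120.3 -71.7] [ 0.69155293  0.18875168 -0.24756076]
wrist []
top [('turnA_post', [235.0, 278.0], 0.68, array([-54. , -76.8])), ('turnB_post', [227.0, 223.0], 0.43, array([ 81.3, -77.6]))]
```

Push B inwards (−x) to its stop.

>>> send_rows:
  offset:
    - [0.01,-0.08,0]
    - [0.03,-0.15,0]
    - [0.03,-0.21,0]
    - [0.03,-0.26,0]
    - [0.03,-0.3,0]
    - [0.03,-0.3,0]
  delta_rot:
    - [0,0,0]
    - [0,0,0]
    - [0,0,0]
    - [0,0,0]
    - [0,0,0]
    - [0,0,0]

```text
time: 46.98
tool_pos: [581.4, 195.0, 67.4]
tcp_rot: [3.136, -0.006, 1.75]
contact_force: [1.7, 2.2, 1.4]
grip_width: 0.5
finger_force: 1.0
```

>>> send_rows:
  offset:
    - [0,-0.015,0]
    - [0,-0.03,0]
    - [0,-0.03,0]
  delta_rot:
    - [0,0,0]
    - [0,0,0]
    - [0,0,0]

```text
time: 47.35
tool_pos: [577.6, 193.9, 66.7]
tcp_rot: [3.137, -0.005, 1.75]
contact_force: [1.8, 1.1, -0.1]
grip_width: 0.5
finger_force: 0.9
```

>>> send_rows:
  offset:
    - [0,-0.015,0]
    - [0,-0.015,0]
    - [0,-0.015,0]
  delta_rot:
    - [0,0,0]
    - [0,0,0]
    - [0,0,0]

```text
time: 47.72
tool_pos: [575.8, 193.5, 66.6]
tcp_rot: [3.138, -0.005, 1.75]
contact_force: [0.4, 1.9, 0.2]
grip_width: 0.6
finger_force: 0.7
```

>>> send_rows:
  offset:
    - [0,-0.015,0]
    - [0,-0.015,0]
    - [0,-0.015,0]
  delta_rot:
    - [0,0,0]
    - [0,0,0]
    - [0,0,0]

```text
time: 48.1
tool_pos: [574.6, 193.4, 66.8]
tcp_rot: [3.136, -0.006, 1.75]
contact_force: [4.8, 2.4, -1.2]
grip_width: 0.6
finger_force: 2.2
```

>>> send_rows:
  offset:
    - [0,-0.012,0]
    - [0,-0.012,0]
    - [0,-0.012,0]
  delta_rot:
    - [0,0,0]
    - [0,0,0]
    - [0,0,0]

```text
time: 48.48
tool_pos: [574.3, 193.4, 67.0]
tcp_rot: [3.134, -0.006, 1.75]
contact_force: [8.0, 3.2, -2.9]
grip_width: 0.5
finger_force: 3.8
```

>>> send_rows:
  offset:
    - [0,-0.01,0]
    - [0,-0.01,0]
    - [0,-0.01,0]
  delta_rot:
    - [0,0,0]
    - [0,0,0]
    - [0,0,0]

```text
time: 48.85
tool_pos: [574.1, 193.3, 67.2]
tcp_rot: [3.131, -0.006, 1.75]
contact_force: [10.8, 3.1, -4.8]
grip_width: 0.4
finger_force: 5.2
```

Stop met. Back off and up, then check.

>>> send_rows:
  offset:
    - [0,0.15,0]
    - [0,0.18,-0.2]
    - [0,0.18,-0.5]
    - [0,0.18,-0.9]
    - [0,0.18,-1]
    - [-0.5,0.18,-1]
    - [-1,0.18,-1]
    - [-1,0.18,-1]
  delta_rot:
    - [0,0,0]
    - [0,0,0]
    - [0,0,0]
    - [0,0,0]
    - [0,0,0]
    - [0,0,0]
    - [0,0,0]
    - [0,0,0]

```text
time: 49.85
tool_pos: [613.3, 73.5, 184.7]
tcp_rot: [3.141, -0.005, 1.745]
contact_force: [-0.4, -0.3, 0.4]
grip_width: 0.6
finger_force: 0.0
```

Run:
```python
from h import *
print(pose())
c,im=snap('wrist')
for t,z in (('turnA_post',82.5),('turnB_post',82.5),('lid_edge',51)):
    print(t,[(np.round(d['uv']).tolist(),round(d['confidence'],2),cs(p2w(c,[d['uv']],z)[0])) for d in finder.pinpoint(t,'wrist')])
cv2.imwrite('pics/w8.png',im[...,::-1])
```

```text
(array([613.29677042,  73.53525078, 184.7189464 ]), array([ 3.14084502, -0.00473338,  1.74488504]))
turnA_post [([95.0, 72.0], 0.76, array([-58.8, -68.1]))]
turnB_post [([256.0, 73.0], 0.79, array([ 52.6, -69. ]))]
lid_edge [([198.0, 113.0], 0.79, array([ -0.4, -90.8]))]
```

View pics/w8.png

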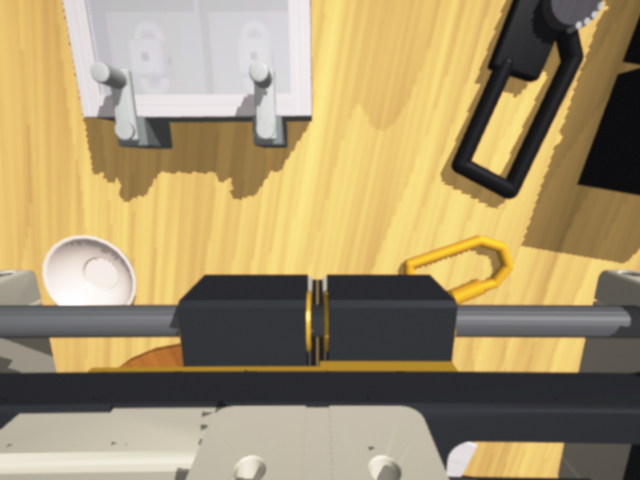

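Lid is closed, with both turnbuttons square over it (posts at (103,73) and (260,72)), and the swivels show beneath the panel. Handing in.

```bash
python3 -c "
from h import *
print(ticket.close_job())"
```

```text
the job is handed in; nothing more can be done
None
```

I've handed the job in: the three swivels present lie flat in separate compartments, the lid was pressed fully shut, and then both turnbuttons were swung over it until each met its end stop. On the way to placing the third swivel, the gripper's body briefly touched the open lid at about 9 N.

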